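# Lay out shoemaker's finds for the record photograph

## Task

Lay out the finds on the white board for the record photograph. Slide the small steel stand along its T-slot rail to the open end, lift it out and stand it midway between the two wooden shoe lasts, level with the middle of their length; then set the bobbin upright on the centre of the stand's top. Put each heel block flat on the board just off the tall, narrower heel end of its own last, the large one with the large last and the small one with the small last, centred and square in line with it with a 30 mm gap, and leave the lasts, the scale bar and the jar where they are.

Things in the scene. Friction and masses are not known exactly. Their poses are not given: they have to be found in the camera images.
- board: flat white photo board, 300 (x) x 360 (y) x 4 mm thick, fixed on the bench. Origin: centre of its underside, at bench level. Its x axis points away from the robot, roughly; its y axis to the left.
- last_large: large dark wooden shoe last, loose (0.35 kg), sole down on the board, to be left there: 180 long (x) x 68 wide x 60 mm high at the heel half. Origin: middle of length and width, underside (4 mm above bench). x to the toe (roughly away from the robot), tall, narrower heel end at x = -90 mm. The lasts lie parallel, origins 220 mm apart along the board's y; which is on the left varies.
- last_small: small dark wooden shoe last on the board, same shape, 130 long (x) x 50 wide (y) x 45 mm high; loose, 0.18 kg, to be left where it is. Origin and axes as for the large one; heel end at x = -65 mm.
- heel_large: large D-shaped wooden heel block flat on the bench, 58 long (x) x 50 wide (y) x 36 mm high, 75 g. Origin: centre of its outline, underside; z up. Flat end at x = +29, round end at x = -29 mm; sides flat and parallel from x = -4 to +29 mm. May point either way along the last. In place its origin is on the large last's x axis, 149 mm behind that last's origin.
- heel_small: small D-shaped wooden heel block flat on the bench, same shape, 40 long (x) x 34 wide (y) x 26 mm high, 30 g. Origin and axes as for the large one; sides flat from x = -3 to +20 mm. In place its origin is on the small last's x axis, 115 mm behind that last's origin.
- bobbin: light wooden turned bobbin standing on the bench, 42 mm high, 32 mm diameter at its two rims, 25 mm at the waist (grip it at any height as a plain 32 mm cylinder), 30 g. Origin: centre of its underside; z up.
- rail: aluminium T-slot rail fixed on the bench, 220 (x) x 60 (y) x 18 mm high. Origin: centre of underside; x along the slot to the open end (roughly to the robot's left). Floor 4 mm thick, inside 48 mm wide; lips with undersides at z = 13 mm leave a 22 mm slot. Walls and lips span x = -110 (closed end) to +50 mm; x = +50 to +110 mm is bare floor, where the stand lifts out.
- stand: steel stand, 0.22 kg: foot 40 x 40 x 6 mm under the lips (4 mm side play, 3 mm above), round neck 14 mm, square head 40 x 40 mm from z = 42 to 62 mm, flat top; grip it by the head. Origin: centre of the foot's underside (4 mm above bench in rail and on board); axes start as the rail's. Starts at x = -45 to 0 mm of the rail, slides easily if not pressed down (best raised 1 to 2 mm), lifts clear beyond x = +70 mm.
- scale_bar: white photo scale bar with black squares, 16 (x) x 150 (y) x 8 mm, lying on the board beyond the toes, to be left where it is. Origin: centre of its underside.
- jar: closed amber glass jar with white cap, 52 mm diameter, 75 mm high, on the bench beyond the board and rail, to be left where it is. Origin: centre of its underside.
There are look-alikes about, which are no part of the job. What is shaped like the stand but pink or yellow is not meant. What is shaped like the heel_large but red is not meant.

How it is judged:
At the end, for the whole second after the job is handed in: Stand upright on board: under 125 mm to each last, within 15 mm of mid-length. Bobbin upright on it within 10 mm of centre. Each heel flat off its own last's heel end: gap 30 +-13 mm, 13 mm off line, 0.3 rad off square. Lasts within 15 mm, scale bar and jar 20 mm of their starts. All at rest (x of heel_large in the frame of last_large between -0.162 and -0.136 m and y of heel_large in the frame of last_large between -0.013 and 0.013 m and z of heel_large in the frame of last_large between -0.004 and 0.004 m and angle between the x axis of heel_large and the x axis of last_large, either way round below 0.3 rad and angle between each of heel_large, heel_small, stand, bobbin's own z axis and vertical below 0.1 rad and linear speed of each of heel_large, heel_small, last_large, last_small, stand, bobbin below 0.02 m/s and x of heel_small in the frame of last_small between -0.128 and -0.102 m and y of heel_small in the frame of last_small between -0.013 and 0.013 m and z of heel_small in the frame of last_small between -0.004 and 0.004 m and angle between the x axis of heel_small and the x axis of last_small, either way round below 0.3 rad and horizontal distance between stand and last_large below 0.125 m and x of stand in the frame of last_large between -0.015 and 0.015 m and z of stand in the frame of last_large between -0.004 and 0.004 m and distance of each of last_large, last_small from where it was at the start of the episode below 0.015 m and horizontal distance between stand and last_small below 0.125 m and x of stand in the frame of last_small between -0.015 and 0.015 m and z of stand in the frame of last_small between -0.004 and 0.004 m and horizontal distance between bobbin and stand below 0.01 m and z of bobbin in the frame of stand between 0.058 and 0.066 m and distance of each of jar, scale_bar from where it was at the start of the episode below 0.02 m); the robot touches nothing.
It fails at once if a shoe last is shifted by more than 20 mm (distance of any of last_large, last_small from where it was at the start of the episode above 0.02 m).
It fails at once if the scale bar or the jar is shifted by more than 30 mm (distance of any of jar, scale_bar from where it was at the start of the episode above 0.03 m).
It also fails if it takes over 106 s, if anything falls off the work surface, if the arm or the gripper's body presses on something with over 40 N, if the wrist force passes 120 N, or if a joint passes its speed limit or range.

## Robot

A 7-joint arm with a two-finger parallel gripper is mounted at the origin on the work surface. World frame = base frame: x ahead of the robot, y to its left, z up, the work surface at z = 0. Lengths are in m, angles in rad, forces in N, time in s.
With the tool pointing down it reaches from about 0.425 to 1.025 m from the base axis. Payload 3.6 kg.
Tool frame: the origin (TCP) lies midway between the tips of the shut fingers; the grasp point (between the pads) lies 19 mm behind it; z points along the fingers, x is the direction in which the jaws open and shut, and the axes are right-handed (so a half turn about z gives the same grasp; the last joint's range is limited). The gripper opens to 85 mm and grips with 20 to 120 N. Pads are 22 mm wide; open, the fingers measure 114 mm over their backs; the gripper's body (76 mm by 85 mm) begins 54 mm behind the grasp point. The pads swing forward as they close: fully open they stand 13 mm farther back than shut.
Start: joints at [1.083, 0.591, 0.048, 1.609, -0.033, 0.943, -0.034], TCP at [0.279, -0.669, 0.207] pointing down, gripper open.
Joint ranges: [-2.69, 2.69], [-0.47, 2.24], [-1.27, 1.36], [0.19, 2.51], [-1.53, 4.68], [0.08, 2.07], [-3.09, 3.09]. Speed limits (rad/s): [2.57, 2.57, 3.14, 3.14, 3.14, 3.14, 3.14].

## Interface

Orientations are given as a unit quaternion [x, y, z, w].
In Python, from plant import ctrl gives the robot as it stands.
- The arm moves only by the tool step_arm, never from a script. Its argument "deltas" is one flat list of numbers, 7 for each row, row after row: the shift along the world's x, y, z in m, then the turn, a rotation vector about the world's x, y, z in degrees, then the closure, from -1 (fully open) to 1 (shut), so that 0 is half open. A call has 1 to 10 rows; each row shifts and turns the commanded pose from where the row before left it; what a row does not reach is not made up. A row lasts 1/10 s, in which the tool goes at most 50 mm and 8.59 degrees, less where a joint would pass 70% of its speed; a pose out of reach is approached as far as the arm can. A call is refused whole if a number of a shift passes 0.05 or a number of a turn 8.59, either way. A call with a gripper value outside its range is refused whole. The fingers move at their own pace and stop on an object; "force" is the grip in N (left out, the last holds). Time passes only in rows, so rows that do not move let the fingers close. It gives the time, the measured TCP pose, the force and the opening at its end, in the units of the state.
- ctrl.sense(): the state, without advancing time (a new reading comes with each control period).
- ctrl.snapshot(name): name is "scene" or "top" or "wrist"; returns a dict with "color" (420x560x3 uint8, red, green, blue), "camera_matrix" (3x3 intrinsics, pixels), "xyz" and "rotation" of the camera in the world. Camera axes: x right, y up, looking along -z (the intrinsics and any distortion apply to the point x, -y, -z); pixel columns grow to the right and rows downward; lengths in m; the calibration is good to about 2 mm. A picture is of the moment at which its call begins. There is no depth.
- ctrl.close_job(): hands the job in, once; it reports no verdict.
Trained networks look in the newest picture that a camera, given by its name, has taken for a name from the list of things; names that differ only in an ending like _2 or _b are one class to them, and where a whole thing is asked for, a point or a joint stands for the part that bears it (a point fixed in the world has none). Each returns a list of dicts, best first, with "confidence" (0 to 1); they miss things now and then, are a little off and sometimes report something else, mostly with a low value. They report only what shows in the picture. A call takes as long as a camera call. They do not tell look-alikes from the thing itself.
- ctrl.search_frame(camera, target): "pixel" ([column, row] in pixels, amid what is visible of it).
- ctrl.cut_out(camera, target): "pixels" (420x560 bool, what is visible of it) and "pixel" ([column, row] in pixels, amid what is visible of it).
- ctrl.tip_of(camera, target): "pixel" ([column, row] in pixels: a listed point, or the origin of a listed thing).
The state is a dict: "time_s": time; "joints": joint angles; "dq": joint speeds; "tau": joint torques, N m; "position": TCP position; "ee_rot": TCP orientation; "wrist_force": force on the tool from outside, world axes, zero at the start; "moment": the same for the moment, N m; "width": finger opening in m.
Only numpy, scipy, OpenCV 4.12 (cv2) and the standard library are available. Lean on these libraries where they do the work, as an engineer would, in place of code of your own. Each camera call takes 0.05 s, during which the arm holds its last target.

## Working session

There is one attempt and no reset: what is moved stays moved. The work goes in short steps, Python scripts to look and compute and a tool call to move; the robot and the scene stay as the last step left them, time stands still between calls to the robot, and variables do not carry over. Pictures are saved under pics/ and viewed, and the job is handed in when it is done.

Besides the shell and the picture viewer there is one more tool, called after "Call:" as name(argument=value, ...) on one line, values as JSON. step_arm: Moves the arm, as the interface text tells. Its arguments: {"type":"object","properties":{"deltas":{"type":"array","items":{"type":"number"}},"force":{"type":"number"}},"required":["deltas"]}

```bash
ls; mkdir -p pics
python3 - <<'E'
from plant import ctrl
import cv2, pickle
s=ctrl.sense(); print(s)
D={}
for n in ["scene","top","wrist"]:
    d=ctrl.snapshot(n); D[n]=d
    cv2.imwrite(f"pics/{n}0.png",d["color"][:,:,::-1])
    print(n,d["camera_matrix"],d["xyz"],d["rotation"],[k for k in d])
pickle.dump(D,open("d0.pkl","wb"))
E
```

```text
pics
{'time_s': 0.0, 'joints': array([ 1.08247135,  0.59215209,  0.0483049 ,  1.60984691, -0.03326863,
        0.94267032, -0.03372557]), 'dq': array([ 0.00043848,  0.0006816 ,  0.00061525,  0.00188402,  0.00135856,
       -0.0012591 , -0.00048096]), 'tau': array([-1.38464866e-04, -5.48691988e+01,  1.54655032e+00, -1.98123926e+01,
        9.43161693e-03,  8.89033894e-03, -4.01314693e-06]), 'position': array([ 0.27851942, -0.66840581,  0.20590816]), 'ee_rot': array([ 8.32078166e-01, -5.54657222e-01, -9.87035168e-04, -5.62917770e-04]), 'wrist_force': array([-0.68338497, -0.06932215,  0.42058079]), 'moment': array([0.02792559, 0.03827134, 0.05624709]), 'width': 0.08549832445490953}
scene [[380.19828615   0.         278.37982758]
 [  0.         380.19828615 207.68649364]
 [  0.           0.           1.        ]] [ 0.95235107 -0.48252906  0.65411349] [0.35400252 0.10861448 0.28379167 0.88450404] ['color', 'camera_matrix', 'xyz', 'rotation']
top [[495.62275902   0.         272.23650522]
 [  0.         495.62275902 198.8027715 ]
 [  0.           0.           1.        ]] [ 0.37848201 -0.01568048  1.14041373] [ 0.07121344 -0.06849305 -0.70338596  0.70390734] ['color', 'camera_matrix', 'xyz', 'rotation']
wrist [[360.07471698   0.         276.46090499]
 [  0.         360.07471698 211.54022113]
 [  0.           0.           1.        ]] [ 0.33969505 -0.64349483  0.37237116] [-0.10807718  0.07309534 -0.5499331   0.82495453] ['color', 'camera_matrix', 'xyz', 'rotation']
```

View pics/scene0.png

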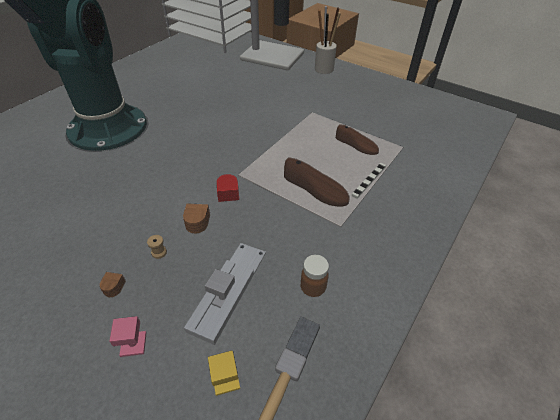

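View pics/top0.png

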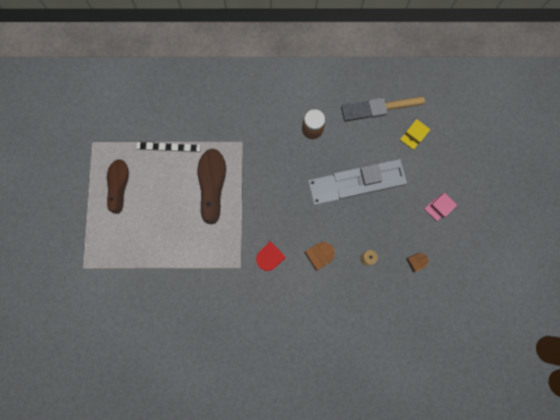

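View pics/wrist0.png

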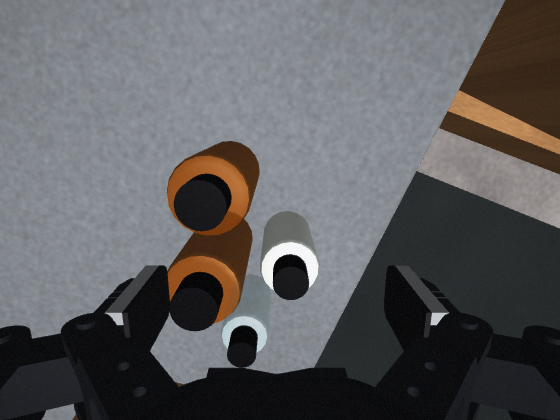

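```bash
cat > h.py <<'E'
import numpy as np, cv2
from scipy.spatial.transform import Rotation as R
from scipy.optimize import minimize
def proj(d,P):
    P=np.atleast_2d(P); Rm=R.from_quat(d["rotation"]).as_matrix()
    c=(P-d["xyz"])@Rm; K=d["camera_matrix"]
    return np.c_[K[0,0]*c[:,0]/-c[:,2]+K[0,2], -K[1,1]*c[:,1]/-c[:,2]+K[1,2]]
def back(d,uv,z):
    uv=np.atleast_2d(uv).astype(float); K=d["camera_matrix"]
    r=np.c_[(uv[:,0]-K[0,2])/K[0,0],-(uv[:,1]-K[1,2])/K[1,1],-np.ones(len(uv))]
    w=r@R.from_quat(d["rotation"]).as_matrix().T
    t=(z-d["xyz"][2])/w[:,2]
    return d["xyz"]+t[:,None]*w
def ext(o,z0,z1):
    o=np.array(o,float); return np.vstack([np.c_[o,np.full(len(o),z)] for z in(z0,z1)])
def rect(lx,ly): return [(lx/2,ly/2),(-lx/2,ly/2),(-lx/2,-ly/2),(lx/2,-ly/2)]
def circ(r,n=32): 
    a=np.linspace(0,2*np.pi,n,endpoint=False); return np.c_[r*np.cos(a),r*np.sin(a)]
def dee(L,W,xs):
    a=np.linspace(np.pi/2,3*np.pi/2,20); ra=L/2+xs
    return [(L/2,-W/2),(L/2,W/2)]+[(xs+ra*np.cos(t),W/2*np.sin(t)) for t in a]
MOD={'heel_large':ext(dee(.058,.050,-.004),0,.036),'heel_small':ext(dee(.040,.034,-.003),0,.026),
 'bobbin':ext(circ(.016),0,.042),'stand_head':ext(rect(.04,.04),.042,.062),'jar':ext(circ(.026),0,.075),
 'rail':ext(rect(.22,.06),0,.018),'board':ext(rect(.3,.36),0,.004),'scale_bar':ext(rect(.016,.15),0,.008)}
def place(M,x,y,yaw,z=0):
    c,s=np.cos(yaw),np.sin(yaw)
    return np.c_[x+c*M[:,0]-s*M[:,1],y+s*M[:,0]+c*M[:,1],z+M[:,2]]
S=8
def hullmask(d,P,roi):
    x0,y0,w,h=roi
    uv=(proj(d,P)-[x0-.5,y0-.5])*S
    m=np.zeros((h*S,w*S),np.uint8)
    cv2.fillConvexPoly(m,cv2.convexHull(np.round(uv).astype(np.int32)),1)
    return m
def fit(d,mask,M,z=0,yaws=None):
    ys,xs=np.nonzero(mask); x0,y0=xs.min()-12,ys.min()-12; w,h=xs.max()-x0+13,ys.max()-y0+13
    x0=max(x0,0);y0=max(y0,0);w=min(w,560-x0);h=min(h,420-y0)
    T=cv2.resize(mask[y0:y0+h,x0:x0+w].astype(np.uint8),None,fx=S,fy=S,interpolation=cv2.INTER_NEAREST)
    g=back(d,[[xs.mean(),ys.mean()]],z+M[:,2].mean())[0]
    def cost(p):
        m=hullmask(d,place(M,p[0],p[1],p[2]/20,z),(x0,y0,w,h))
        return 1-(m&T).sum()/max((m|T).sum(),1)
    best=None
    for yw in (yaws if yaws is not None else np.arange(0,2*np.pi,np.pi/6)):
        p0=np.array([g[0],g[1],yw*20])
        r=minimize(cost,p0,method='Nelder-Mead',options=dict(initial_simplex=p0+np.array([[0,0,0],[.012,0,0],[0,.012,0],[0,0,5]]),maxiter=150,xatol=1e-4,fatol=1e-4))
        if best is None or r.fun<best.fun: best=r
    p=best.x; return p[0],p[1],(p[2]/20+np.pi)%(2*np.pi)-np.pi,1-best.fun
E
python3 - <<'E'
from plant import ctrl
import pickle,numpy as np,cv2
from h import *
D={n:ctrl.snapshot(n) for n in("top","scene")}
pickle.dump(D,open("d1.pkl","wb"))
out={}
vis={n:D[n]["color"].copy() for n in D}
for c in D:
  for t in ["heel_large","heel_small","bobbin","stand","rail","board","last_large","last_small","jar","scale_bar"]:
    r=ctrl.cut_out(c,t); out[c,t]=r
    tp=ctrl.tip_of(c,t)
    print(c,t,[(round(q["confidence"],2),np.round(q["pixel"]).tolist(),int(q["pixels"].sum())) for q in r][:4],[(round(q["confidence"],2),np.round(q["pixel"],1).tolist()) for q in tp][:3])
    out[c,t,'tip']=tp
pickle.dump(out,open("o1.pkl","wb"))
print(ctrl.sense()["time_s"])
cv2.imwrite("pics/topcrop.png",cv2.resize(D["top"]["color"][90:290,240:480,::-1],None,fx=3,fy=3,interpolation=cv2.INTER_CUBIC))
E
```

```text
top heel_large [(0.92, [272.0, 253.0], 568), (0.63, [319.0, 255.0], 581), (0.49, [368.0, 257.0], 229)] [(0.82, [270.0, 256.0]), (0.64, [320.4, 254.2])]
top heel_small [(0.65, [418.0, 258.0], 268), (0.44, [322.0, 255.0], 580), (0.44, [372.0, 176.0], 390)] [(0.52, [416.9, 260.9])]
top bobbin [(0.7, [368.0, 257.0], 214)] [(0.73, [366.3, 258.0])]
top stand [(0.83, [370.0, 175.0], 388), (0.66, [415.0, 134.0], 496), (0.6, [439.0, 211.0], 476), (0.26, [173.0, 148.0], 471)] [(0.76, [408.5, 141.4]), (0.71, [432.0, 213.5]), (0.69, [368.4, 178.6])]
top rail [(0.65, [348.0, 184.0], 1985), (0.47, [372.0, 174.0], 420)] [(0.62, [357.9, 182.2])]
top board [(0.77, [160.0, 215.0], 16524)] [(0.94, [163.8, 202.6]), (0.42, [171.3, 145.9])]
top last_large [(0.7, [212.0, 184.0], 1631)] [(0.83, [212.0, 187.6])]
top last_small [(0.7, [116.0, 183.0], 931)] [(0.71, [118.3, 184.7])]
top jar [(0.68, [117.0, 184.0], 927), (0.62, [316.0, 125.0], 517)] [(0.79, [313.1, 127.5])]
top scale_bar [(0.91, [169.0, 148.0], 475), (0.23, [324.0, 255.0], 568)] [(0.76, [169.0, 144.2])]
scene heel_large [(0.92, [227.0, 186.0], 5
[... 248 characters left out ...]
])]
scene stand [(0.82, [222.0, 372.0], 980), (0.8, [221.0, 281.0], 670), (0.72, [126.0, 337.0], 1141)] [(0.86, [225.2, 292.5]), (0.63, [132.6, 344.5]), (0.61, [225.3, 378.0])]
scene rail [(0.82, [224.0, 302.0], 2748), (0.15, [197.0, 218.0], 679)] [(0.82, [226.8, 289.6])]
scene board [(0.93, [320.0, 163.0], 7289), (0.7, [366.0, 179.0], 331)] [(0.9, [323.4, 163.3]), (0.29, [315.6, 288.4])]
scene last_large [] [(0.76, [312.7, 192.2]), (0.64, [315.2, 290.1])]
scene last_small [(0.6, [358.0, 142.0], 713)] [(0.66, [355.4, 144.4])]
scene jar [(0.7, [314.0, 276.0], 983)] [(0.75, [311.5, 288.8])]
scene scale_bar [(0.76, [368.0, 178.0], 286), (0.53, [316.0, 279.0], 969)] [(0.71, [367.2, 180.5])]
2.25
```

View pics/topcrop.png

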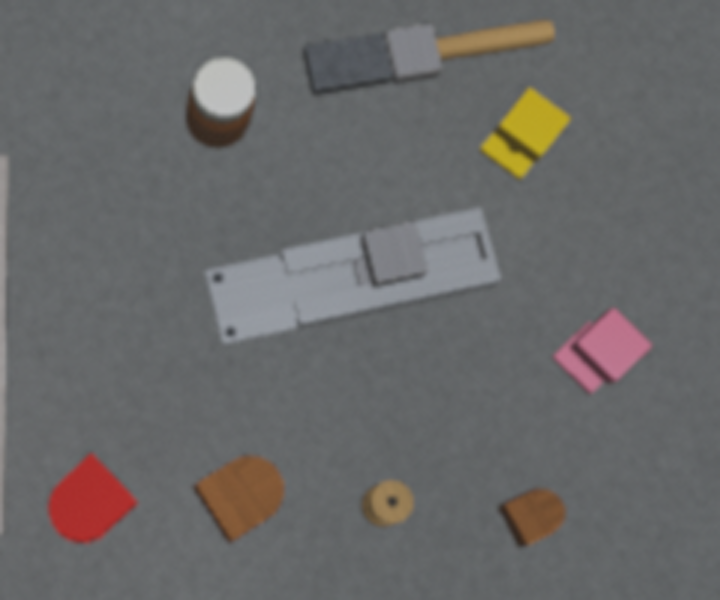

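Run:
```python
import pickle
from h import *
D=pickle.load(open("d1.pkl","rb")); O=pickle.load(open("o1.pkl","rb"))
def seg(c,box,smin=70,kind='sat'):
    hsv=cv2.cvtColor(D[c]["color"],cv2.COLOR_RGB2HSV); m=np.zeros(hsv.shape[:2],bool)
    x0,y0,x1,y1=box; m[y0:y1,x0:x1]=hsv[y0:y1,x0:x1,1]>smin
    n,l,st,_=cv2.connectedComponentsWithStats(m.astype(np.uint8)); k=1+np.argmax(st[1:,4]); return l==k
boxes={('top','heel_large'):(300,232,345,278),('top','heel_small'):(402,246,436,278),('top','bobbin'):(355,245,385,270),
 ('scene','heel_large'):(178,198,214,238),('scene','heel_small'):(95,268,128,300),('scene','bobbin'):(143,232,170,262)}
for k,b in boxes.items():
    m=seg(k[0],b); r=fit(D[k[0]],m,MOD[k[1]],yaws=[0] if k[1]=='bobbin' else None)
    mm=[q["pixels"] for q in O[k] if (np.hypot(*(np.array(q["pixel"])-[(b[0]+b[2])/2,(b[1]+b[3])/2]))<15)]
    r2=fit(D[k[0]],mm[0],MOD[k[1]],yaws=[0] if k[1]=='bobbin' else None) if mm else None
    print(k,m.sum(),np.round(r,4),None if r2 is None else np.round(r2,4))
t=D["top"]
c=lambda p:np.array(p)/3+[240,90]-.33
cor=back(t,[c((285,252)),c((483,210)),c((499,280)),c((300,325))],.018)
print("rail walls corners",cor.round(4))
d1=cor[0]-cor[1]; d2=cor[3]-cor[2]; 
print("len",np.linalg.norm(d1[:2]),np.linalg.norm(d2[:2]),"yaw",np.arctan2(d1[1],d1[0]),np.arctan2(d2[1],d2[0]))
cl=back(t,[c((207,270)),c((222,342))],.004); print("open end",cl.round(4))
h=back(t,[c((363,234)),c((412,224)),c((426,272)),c((375,285))],.066); print("head",h.round(4),h.mean(0))
# scene board
for n in ('top','scene'):
  m=O[n,'board'][0]["pixels"]; print('board',n,np.round(fit(D[n],m,MOD['board'],yaws=[0]),4))
  m=O[n,'rail'][0]["pixels"]; print('rail',n,np.round(fit(D[n],m,MOD['rail'],yaws=[1.7]),4))
  m=[q["pixels"] for q in O[n,'jar']][-1]; print('jar',n,np.round(fit(D[n],m,MOD['jar'],yaws=[0]),4))
  print('sb',n,np.round(fit(D[n],O[n,'scale_bar'][0]["pixels"],MOD['scale_bar'],z=.004,yaws=[0]),4))
for n in D:
  v=cv2.resize(D[n]["color"][(130 if n=='top' else 100):(280 if n=='top' else 240),(75 if n=='top' else 230):(255 if n=='top' else 420),::-1],None,fx=4,fy=4,interpolation=cv2.INTER_CUBIC); cv2.imwrite(f"pics/b_{n}.png",v)
```

```text
('top', 'heel_large') 550 [ 0.4766 -0.1218  2.1283  0.9478] [ 0.4761 -0.1211  2.1127  0.9551]
('top', 'heel_small') 272 [ 0.4616 -0.3418  2.0334  0.8826] [ 0.4615 -0.3404  1.9948  0.8765]
('top', 'bobbin') 190 [ 0.469  -0.2284 -0.1365  0.8787] [ 0.4698 -0.2282 -0.1922  0.9304]
('scene', 'heel_large') 637 [ 0.4752 -0.1224  2.219   0.9285] [ 0.4752 -0.1207  2.2102  0.898 ]
('scene', 'heel_small') 454 [ 0.4605 -0.3417  2.0744  0.8998] [ 0.4611 -0.3417  2.0173  0.9427]
('scene', 'bobbin') 296 [ 0.4678 -0.2294  0.1943  0.815 ] [ 0.4664 -0.2285  0.1651  0.8355]
rail walls corners [[ 0.6634 -0.1568  0.018 ]
 [ 0.6972 -0.3122  0.018 ]
 [ 0.6411 -0.3218  0.018 ]
 [ 0.6055 -0.1669  0.018 ]]
len 0.1591069386960421 0.1589077908511789 yaw 1.7851585666642913 1.796696242562205
open end [[ 0.6524 -0.097   0.004 ]
 [ 0.5948 -0.1078  0.004 ]]
head [[ 0.665  -0.2092  0.066 ]
 [ 0.6728 -0.246   0.066 ]
 [ 0.6359 -0.2549  0.066 ]
 [ 0.626  -0.2168  0.066 ]] [ 0.64994332 -0.23173627  0.066     ]
board top [5.971e-01 2.408e-01 7.000e-04 8.358e-01]
rail top [ 0.6475 -0.21    1.8034  0.7771]
jar top [ 0.7779 -0.1055  0.0694  0.8294]
sb top [ 0.7326  0.2355 -0.0462  0.9258]
board scene [0.5956 0.2392 0.0044 0.7185]
rail scene [ 0.6472 -0.2109  1.7758  0.7695]
jar scene [ 0.7772 -0.1076  0.2674  0.8894]
sb scene [ 0.7308  0.2343 -0.0466  0.8635]
```

View pics/b_top.png

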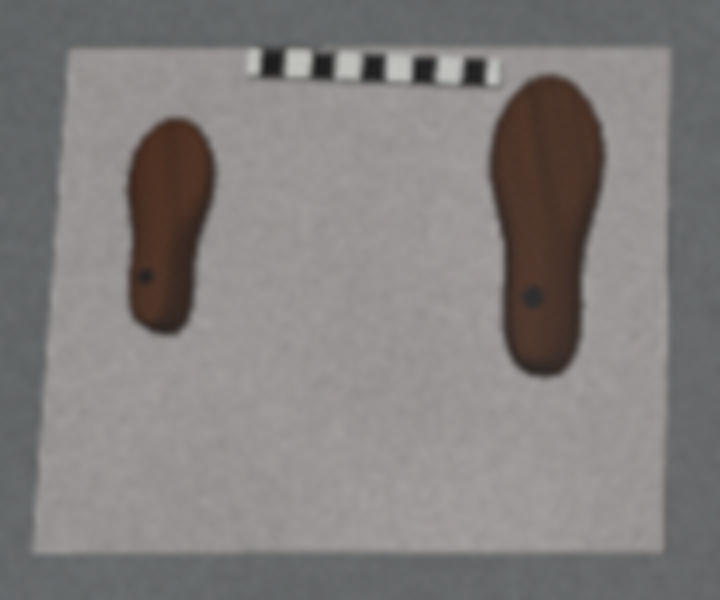

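View pics/b_scene.png

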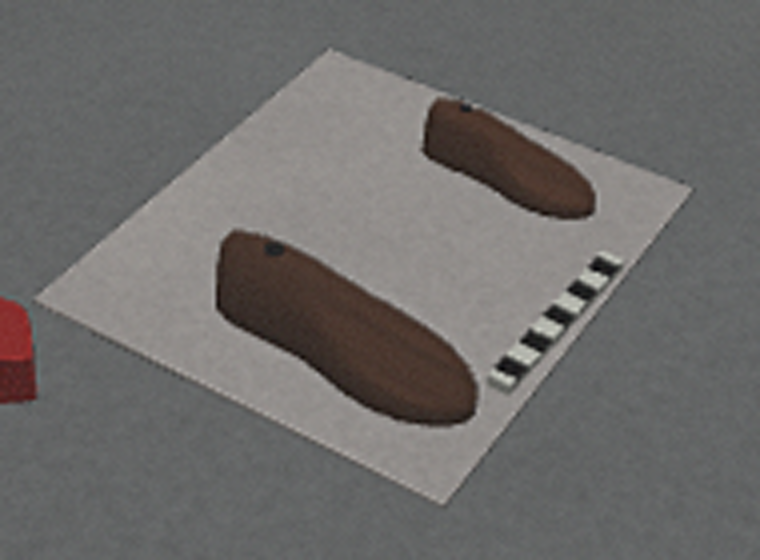

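```bash
cat > lastfit.py <<'E'
import pickle
from h import *
D=pickle.load(open("d1.pkl","rb"))
def lastpieces(s,wh,ht,ct):
    # s scale (large=1): length .18
    L=.18*s; W=.068*s
    r=wh*s/2
    a=np.linspace(np.pi/2,3*np.pi/2,16)
    heel=np.array([(-L/2+r*.8+r*.8*np.cos(t),r*np.sin(t)) for t in a])
    H=ext(heel,0,.06*s)
    midb=ext([(0.0,r*1.0),(0.0,-r*1.0)],0,.048*s)
    a=np.linspace(0,2*np.pi,32); cx=ct*s
    toe=np.array([(cx+(L/2-cx)*np.cos(t),W/2*np.sin(t)) for t in a])
    T=np.vstack([ext(toe,0,ht*s*.6),ext(np.c_[cx+(toe[:,0]-cx)*.85,toe[:,1]*.85],0,ht*s)])
    return [np.vstack([H,midb]),np.vstack([midb,T])]
def m_of(d,pcs,x,y,yaw,roi):
    m=None
    for P in pcs:
        q=hullmask(d,place(P,x,y,yaw,.004),roi); m=q if m is None else m|q
    return m
def segm(n,box):
    hsv=cv2.cvtColor(D[n]["color"],cv2.COLOR_RGB2HSV); v=hsv[...,2]; m=np.zeros(v.shape,np.uint8)
    x0,y0,x1,y1=box; m[y0:y1,x0:x1]=((v[y0:y1,x0:x1]<112))
    k,l,st,_=cv2.connectedComponentsWithStats(m); return l==1+np.argmax(st[1:,4])
B={'L':(1,dict(top=(190,142,232,228),scene=(276,150,352,212))),'S':(13/18,dict(top=(102,152,134,220),scene=(330,118,383,158)))}
for k,(s,bx) in B.items():
    T={n:segm(n,b) for n,b in bx.items()}
    print(k,{n:int(t.sum()) for n,t in T.items()})
    rois={n:(b[0]-5,b[1]-5,b[2]-b[0]+10,b[3]-b[1]+10) for n,b in bx.items()}
    TT={n:cv2.resize(T[n][r[1]:r[1]+r[3],r[0]:r[0]+r[2]].astype(np.uint8),None,fx=S,fy=S,interpolation=cv2.INTER_NEAREST) for n,r in rois.items()}
    def mk(names):
      def cost(p):
        pc=lastpieces(s,p[3]/10,p[4]/10,p[5]/10); c=0
        for n in names:
            m=m_of(D[n],pc,p[0],p[1],p[2]/20,rois[n]); c+=1-(m&TT[n]).sum()/(m|TT[n]).sum()
        return c
      return cost
    y0=.13 if k=='L' else .35
    for names in (['top','scene'],['top'],['scene']):
      p0=np.array([.64,y0,0,.44,.35,.35]); st=np.diag([.015,.015,1.5,.05,-.1,-.1])
      c=mk(names)
      r=minimize(c,p0,method='Nelder-Mead',options=dict(initial_simplex=np.vstack([p0,p0+st]),maxiter=500,xatol=1e-4,fatol=1e-4))
      p=r.x; print(k,names,np.round([p[0],p[1],p[2]/20,p[3]/10,p[4]/10,p[5]/10],4),r.fun)
E
python3 lastfit.py
```

```text
L {'top': 1637, 'scene': 1660}
L ['top', 'scene'] [0.6366 0.1312 0.0314 0.0364 0.0165 0.0351] 0.13827609542208896
L ['top'] [0.6359 0.1305 0.032  0.0382 0.0218 0.036 ] 0.04900069236095084
L ['scene'] [0.6382 0.1303 0.0774 0.0287 0.0187 0.031 ] 0.060362552412077886
S {'top': 950, 'scene': 1289}
S ['top', 'scene'] [0.6362 0.3516 0.0488 0.0355 0.0172 0.0351] 0.5394515542509765
S ['top'] [0.6362 0.3516 0.0454 0.0352 0.0229 0.0351] 0.05425276309466598
S ['scene'] [ 0.6371  0.3729 -0.6356  0.1803  0.1317  0.0617] 0.2336371497579739
```

Call:
step_arm(deltas=[0.025,0.029,-0.003,0,0,-1,-1,0.025,0.029,-0.003,0,0,-1,-1,0.025,0.029,-0.003,0,0,-1,-1,0.025,0.029,-0.003,0,0,-1,-1,0.025,0.029,-0.003,0,0,-1,-1,0.025,0.029,-0.003,0,0,-1,-1,0.025,0.029,-0.003,0,0,-1,-1,0.025,0.029,-0.003,0,0,-1,-1,0.025,0.029,-0.003,0,0,-1,-1,0.025,0.029,-0.003,0,0,-1,-1], force=60)

```text
time_s: 3.25
position: [0.5299, -0.3781, 0.1772]
ee_rot: [0.78, -0.625, 0.0, -0.0]
wrist_force: [-0.4, -0.6, 0.1]
width: 0.0853
```

Call:
step_arm(deltas=[0.024,0.029,-0.004,0,0,0,-1,0.024,0.029,-0.004,0,0,0,-1,0.024,0.029,-0.004,0,0,0,-1,0.024,0.029,-0.004,0,0,0,-1,0.024,0.029,-0.005,0,0,0,-1,0,0,0,0,0,0,-1])

```text
time_s: 3.85
position: [0.6537, -0.2253, 0.1553]
ee_rot: [0.784, -0.621, -0.001, -0.003]
wrist_force: [-0.0, 0.3, 0.5]
width: 0.0856
```

Run:
```python
from plant import ctrl
from h import *
import pickle
d=ctrl.snapshot("wrist"); s=ctrl.sense(); print(s["position"],s["ee_rot"],R.from_quat(s["ee_rot"]).as_matrix()[:,0])
cv2.imwrite("pics/w1.png",d["color"][:,:,::-1]); pickle.dump(d,open("w1.pkl","wb"))
print(d["xyz"])
```

```text
[ 0.65133859 -0.22921784  0.1555489 ] [ 7.82769008e-01 -6.22310913e-01 -4.90666340e-04 -1.25173191e-03] [ 0.22545777 -0.97425016 -0.00232609]
[ 0.71750337 -0.21116188  0.32193562]
```

View pics/w1.png

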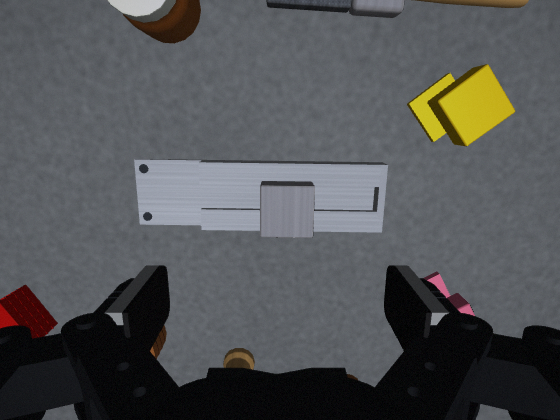

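Run:
```python
from h import *
import pickle
d=pickle.load(open("w1.pkl","rb"))
h=back(d,[(261,183),(313,182),(313,237),(262,238)],.066); print(h.round(4),h.mean(0))
c=back(d,[(201,160),(387,164),(383,232),(202,230)],.018); print(c.round(4))
for a,b in((0,1),(3,2)): v=c[a]-c[b]; print(np.linalg.norm(v),np.degrees(np.arctan2(v[1],v[0])))
for a,b in((0,1),(3,2)): v=h[a]-h[b]; print(np.linalg.norm(v),np.degrees(np.arctan2(v[1],v[0])))
```

```text
[[ 0.6697 -0.2098  0.066 ]
 [ 0.679  -0.246   0.066 ]
 [ 0.6387 -0.2566  0.066 ]
 [ 0.6291 -0.2196  0.066 ]] [ 0.65414313 -0.23301774  0.066     ]
[[ 0.6683 -0.1561  0.018 ]
 [ 0.7009 -0.3093  0.018 ]
 [ 0.6427 -0.3242  0.018 ]
 [ 0.6076 -0.1678  0.018 ]]
0.1566919737855032 102.01358632724892
0.16024432159367963 102.62904624378216
0.03742025754732084 104.37326808398112
0.03820637303402591 104.48266603709561
```

Call:
step_arm(deltas=[0.003,0.001,-0.03,0,0,0,-1,0,0,-0.03,0,0,0,-1,0,0,-0.03,0,0,0,-1,0,0,-0.02,0,0,0,-1,0,0,-0.01,0,0,0,-1,0,0,0,0,0,0,-1,0,0,0,0,0,0,-1])

```text
time_s: 4.6
position: [0.6523, -0.2343, 0.037]
ee_rot: [0.78, -0.625, 0.001, -0.0]
wrist_force: [0.0, 0.3, -0.0]
width: 0.0857
```

Call:
step_arm(deltas=[0,0,-0.002,0,0,0,0,0,0,0,0,0,0,1,0,0,0,0,0,0,1,0,0,0,0,0,0,1,0,0,0,0,0,0,1,0,0,0,0,0,0,1,0,0,0,0,0,0,1])

```text
time_s: 5.3
position: [0.6527, -0.2332, 0.0353]
ee_rot: [0.781, -0.625, 0.001, -0.0]
wrist_force: [-0.7, 1.2, 6.6]
width: 0.0379
```

Call:
step_arm(deltas=[0,0,0.001,0,0,0,1,0,0,0.001,0,0,0,1,0,0,0,0,0,0,1])

```text
time_s: 5.6
position: [0.651, -0.2331, 0.0355]
ee_rot: [0.781, -0.625, -0.001, 0.0]
wrist_force: [0.4, 0.6, -1.6]
width: 0.0379
```

Call:
step_arm(deltas=[-0.002,0.01,0.0005,0,0,0,1,-0.003,0.014,0,0,0,0,1,-0.003,0.014,0,0,0,0,1,0,0,0,0,0,0,1])

```text
time_s: 6.0
position: [0.6432, -0.1895, 0.0361]
ee_rot: [0.782, -0.623, -0.002, -0.001]
wrist_force: [0.4, 0.7, -2.5]
width: 0.0378
```

Call:
step_arm(deltas=[-0.003,0.015,0,0,0,0,1,-0.003,0.015,0,0,0,0,1,-0.003,0.015,0,0,0,0,1,-0.003,0.015,0,0,0,0,1,-0.003,0.012,0,0,0,0,1,0,0,0,0,0,0,1,0,0,0,0,0,0,1])

```text
time_s: 6.7
position: [0.629, -0.1231, 0.0367]
ee_rot: [0.781, -0.625, 0.0, 0.0]
wrist_force: [-0.5, -0.3, -1.9]
width: 0.0375
```

Call:
step_arm(deltas=[0,0,0.015,0,0,0,1,0,0,0.03,0,0,0,1,0,0,0.035,0,0,0,1,0,0.01,0.03,0,0,0,1,0,0.02,0,0,0,-1.5,1,0.001,0.034,0,0,0,-1.5,1,0.001,0.034,0,0,0,-1.5,1,0.001,0.034,0,0,0,-1.5,1,0.001,0.034,0,0,0,-1.5,1,0.001,0.034,0,0,0,-1.5,1])

```text
time_s: 7.7
position: [0.6345, 0.0766, 0.148]
ee_rot: [0.728, -0.686, 0.001, -0.0]
wrist_force: [0.5, -0.9, -2.8]
width: 0.0376
```

Call:
step_arm(deltas=[0.001,0.034,0,0,0,-1.5,1,0.001,0.034,0,0,0,-1.5,1,0,0.034,0,0,0,-0.6,1,0,0.034,0,0,0,0,1,0,0.02,0,0,0,0,1,0,0.008,0,0,0,0,1,0,0,0,0,0,0,1,0,0,0,0,0,0,1])

```text
time_s: 8.5
position: [0.6363, 0.2376, 0.1467]
ee_rot: [-0.706, 0.708, -0.001, -0.001]
wrist_force: [1.4, -0.4, -2.8]
width: 0.038
```

Run:
```python
from plant import ctrl
from h import *
import pickle
d=ctrl.snapshot("wrist"); s=ctrl.sense(); print(s["position"],s["ee_rot"],s["wrist_force"])
t=ctrl.snapshot("top")
cv2.imwrite("pics/w2.png",d["color"][:,:,::-1]); pickle.dump(d,open("w2.pkl","wb"))
cv2.imwrite("pics/t2.png",cv2.resize(t["color"][100:300,60:360,::-1],None,fx=2.6,fy=2.6))
```

```text
[0.63635294 0.23723013 0.14669957] [-0.70593321  0.70827753 -0.00076771 -0.000808  ] [-0.24957438  0.05711556 -2.93925223]
```

View pics/w2.png

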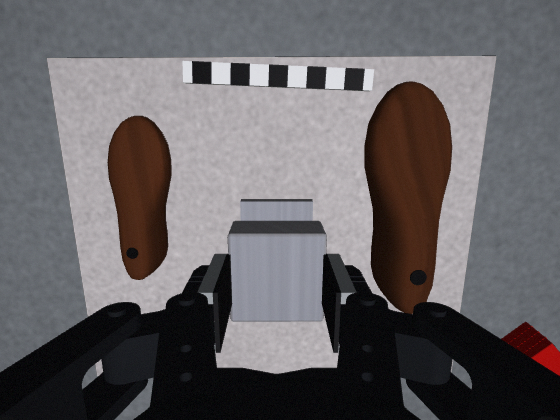

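View pics/t2.png

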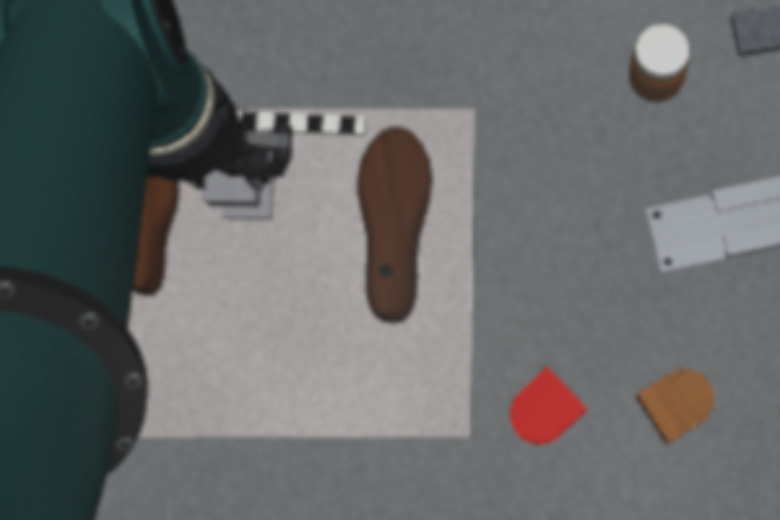

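Run:
```python
from h import *
import pickle
d=pickle.load(open("w2.pkl","rb"))
print("L toe, sides",back(d,[(410,82),(365,155),(452,155)],.015).round(4))
print("S toe, sides",back(d,[(138,116),(108,165),(171,165)],.013).round(4))
print("L heel top end, sides",back(d,[(407,312),(371,270),(437,270)],.062).round(4))
print("S heel top end,sides",back(d,[(138,279),(119,245),(167,245)],.046).round(4))
print("bar",back(d,[(184,60),(373,68),(372,91)],.012).round(4))
```

```text
L toe, sides [[0.7271 0.1327 0.015 ]
 [0.6705 0.1645 0.015 ]
 [0.6703 0.0928 0.015 ]]
S toe, sides [[0.702  0.3487 0.013 ]
 [0.6626 0.3777 0.013 ]
 [0.6625 0.3252 0.013 ]]
L heel top end, sides [[0.5536 0.1358 0.062 ]
 [0.5892 0.1663 0.062 ]
 [0.589  0.1164 0.062 ]]
S heel top end,sides [[0.5748 0.3495 0.046 ]
 [0.604  0.3615 0.046 ]
 [0.6039 0.3237 0.046 ]]
bar [[0.744  0.309  0.012 ]
 [0.7378 0.1616 0.012 ]
 [0.7207 0.1613 0.012 ]]
```

```bash
cat > lf2.py <<'E'
import pickle,sys
src=open('lastfit.py').read().split("B={")[0]; exec(src)
W=pickle.load(open("w2.pkl","rb")); D['wrist']=W
hsv=cv2.cvtColor(W["color"],cv2.COLOR_RGB2HSV)
mk=((hsv[...,1]>90)&(hsv[...,0]<25)).astype(np.uint8)
mk=cv2.morphologyEx(mk,cv2.MORPH_CLOSE,np.ones((9,9)))
for k,s,b,y0 in (('L',1,(355,75,460,300),.13),('S',13/18,(98,108,180,270),.35)):
    # ROI cut at row b[3] (fingers below)
    roi=b[0],b[1],b[2]-b[0],b[3]-b[1]; S=4
    import h; h.S=4
    T=cv2.resize(mk[b[1]:b[3],b[0]:b[2]],None,fx=4,fy=4,interpolation=cv2.INTER_NEAREST)
    def cost(p):
        m=m_of(W,lastpieces(s,p[3]/10,p[4]/10,p[5]/10),p[0],p[1],p[2]/20,roi); return 1-(m&T).sum()/(m|T).sum()
    p0=np.array([.636,y0,.8,.36,.2,.35]); st=np.diag([.015,.015,1.5,.05,.1,-.1])
    r=minimize(cost,p0,method='Nelder-Mead',options=dict(initial_simplex=np.vstack([p0,p0+st]),maxiter=600,xatol=1e-4,fatol=1e-4))
    p=r.x; print(k,np.round([p[0],p[1],p[2]/20,p[3]/10,p[4]/10,p[5]/10],4),r.fun)
E
python3 lf2.py
```

```text
L [ 0.6372  0.132  -0.0235  0.0322  0.0291  0.0287] 0.06286272388993375
S [0.6374 0.351  0.0383 0.034  0.0254 0.0337] 0.044320825486255044
```

Call:
step_arm(deltas=[0,0.003,-0.035,0,0,0,1,0,0,-0.035,0,0,0,1,0,0,-0.025,0,0,0,1,0,0,-0.008,0,0,0,1,0,0,-0.004,0,0,0,1,0,0,0,0,0,0,1,0,0,0,0,0,0,1])

```text
time_s: 9.3
position: [0.6373, 0.2438, 0.0412]
ee_rot: [-0.707, 0.707, -0.001, 0.001]
wrist_force: [-0.3, -0.0, -3.0]
width: 0.0375
```

Call:
step_arm(deltas=[0,-0.002,-0.003,0,0,0,1,0,0,-0.001,0,0,0,1,0,0,-0.001,0,0,0,1,0,0,0,0,0,0,1,0,0,0,0,0,0,1])

```text
time_s: 9.8
position: [0.6362, 0.2417, 0.0353]
ee_rot: [0.707, -0.707, 0.0, -0.0]
wrist_force: [-1.6, -1.5, 3.3]
width: 0.0379
```

Call:
step_arm(deltas=[0,0,0,0,0,0,-0.1,0,0,0,0,0,0,-0.4,0,0,0,0,0,0,-1,0,0,0,0,0,0,-1,0,0,0,0,0,0,-1,0,0,0.02,0,0,0,-1,0,0,0.04,0,0,0,-1,0,0,0.04,0,0,0,-1,0,0,0.03,0,0,0,-1,0,0,0,0,0,0,-1])

```text
time_s: 10.8
position: [0.6396, 0.2429, 0.1701]
ee_rot: [0.707, -0.707, 0.002, -0.005]
wrist_force: [1.6, -0.1, -0.3]
width: 0.0853
```

Run:
```python
from plant import ctrl
from h import *
import pickle
d=ctrl.snapshot("wrist"); s=ctrl.sense(); print(s["time_s"],s["position"],s["ee_rot"],s["wrist_force"],s["width"])
cv2.imwrite("pics/w3.png",d["color"][:,:,::-1]); pickle.dump(d,open("w3.pkl","wb"))
```

```text
10.85 [0.63774347 0.24239934 0.16741861] [ 0.70720885 -0.70699904  0.00102381 -0.00263683] [-0.23633382 -0.12128898 -0.65133528] 0.0854555252069981
```

View pics/w3.png

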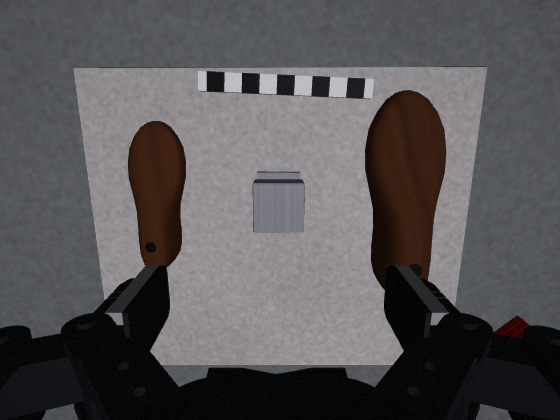

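Call:
step_arm(deltas=[-0.017,-0.035,-0.001,0,0,-5.6,-1,-0.017,-0.035,-0.001,0,0,-5.6,-1,-0.017,-0.036,-0.001,0,0,-5.6,-1,-0.017,-0.036,-0.001,0,0,-5.6,-1,-0.017,-0.036,-0.001,0,0,-5.6,-1,-0.017,-0.036,-0.001,0,0,-5.6,-1,-0.017,-0.036,-0.001,0,0,-5.6,-1,-0.017,-0.036,-0.001,0,0,-5.6,-1,-0.016,-0.035,-0.001,0,0,-5.6,-1,-0.016,-0.034,-0.001,0,0,-5.6,-1])

```text
time_s: 11.85
position: [0.4658, -0.1143, 0.1535]
ee_rot: [-0.291, 0.957, 0.0, -0.001]
wrist_force: [1.2, 0.1, -0.4]
width: 0.0857
```

Call:
step_arm(deltas=[0,0,0,0,0,0,-1,0,0,0,0,0,0,-1,0,0,0,0,0,0,-1])

```text
time_s: 12.15
position: [0.468, -0.112, 0.154]
ee_rot: [-0.294, 0.956, 0.0, -0.0]
wrist_force: [-0.6, 0.2, -0.6]
width: 0.0856
```

Run:
```python
from plant import ctrl
from h import *
import pickle
w3=pickle.load(open("w3.pkl","rb")); h=back(w3,[(253,181),(303,181),(304,232),(254,233)],.066); print("stand",h.mean(0),h.round(4).tolist())
d=ctrl.snapshot("wrist"); t=ctrl.snapshot("top"); s=ctrl.sense(); print(s["time_s"],s["position"],s["ee_rot"],np.degrees(2*np.arctan2(s["ee_rot"][1],s["ee_rot"][0])))
cv2.imwrite("pics/w4.png",d["color"][:,:,::-1]); pickle.dump([d,t],open("w4.pkl","wb"))
cv2.imwrite("pics/t4.png",t["color"][:,:,::-1])
```

```text
stand [0.63772821 0.24185778 0.066     ] [[0.6582, 0.2613, 0.066], [0.6583, 0.2233, 0.066], [0.6176, 0.2217, 0.066], [0.6168, 0.2612, 0.066]]
12.25 [ 0.46839342 -0.11174044  0.15422824] [-2.94055036e-01  9.55788429e-01  3.15431855e-04 -1.19943599e-04] 214.20176576453144
```

View pics/w4.png

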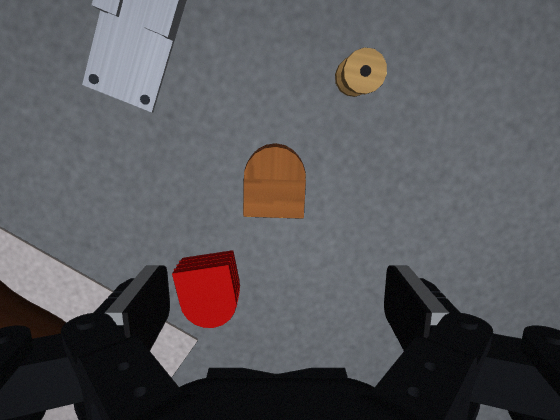

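Run:
```python
from h import *
import pickle
d,t=pickle.load(open("w4.pkl","rb"))
c=back(d,[(244,217),(304,219),(275,145)],.036); print(c.round(4))
m=(c[0]+c[1])/2; v=m-c[2]; print("yaw",np.degrees(np.arctan2(v[1],v[0])),"len",np.linalg.norm(v),"origin",(m+c[2])/2,"w",np.linalg.norm(c[0]-c[1]))
v=c[0]-c[1]; print("edge perp yaw",np.degrees(np.arctan2(v[1],v[0])))
print("red",back(d,[(173,271),(230,263),(210,327),(240,290)],.036).round(4))
print("tcp at .003 ->px",proj(d,[[.468,-.112,.02]]))
print("bobbin top",back(d,[(365,71)],.042))
hsv=cv2.cvtColor(d["color"],cv2.COLOR_RGB2HSV); m=np.zeros((420,560),np.uint8); b=(235,135,315,225)
m[b[1]:b[3],b[0]:b[2]]=hsv[b[1]:b[3],b[0]:b[2],1]>90
print(m.sum(),np.round(fit(d,m>0,MOD['heel_large'],yaws=[2.1,-1]),4))
```

```text
[[ 0.482  -0.084   0.036 ]
 [ 0.4403 -0.1103  0.036 ]
 [ 0.4937 -0.1466  0.036 ]]
yaw 123.29951047307729 len 0.05916809196865807 origin [ 0.47741177 -0.12189107  0.036     ] w 0.04931617635045028
edge perp yaw 32.15578831484275
red [[ 0.5063 -0.0095  0.036 ]
 [ 0.4699 -0.0432  0.036 ]
 [ 0.4518  0.0191  0.036 ]
 [ 0.4492 -0.0267  0.036 ]]
tcp at .003 ->px [[277.24997536 194.64130027]]
bobbin top [[ 0.46958343 -0.227391    0.042     ]]
4074 [ 0.4777 -0.1216  2.1343  0.9729]
```

Call:
step_arm(deltas=[0.003,-0.001,-0.03,0,0,-1.2,-1,0,0,-0.035,0,0,0,-1,0,0,-0.035,0,0,0,-1,0,0,-0.025,0,0,0,-1,0,0,-0.015,0,0,0,-1,0,0,-0.008,0,0,0,-1,0,0,0,0,0,0,-1,0,0,0,0,0,0,-1], force=40)

```text
time_s: 13.05
position: [0.4715, -0.1139, 0.007]
ee_rot: [-0.283, 0.959, -0.0, 0.0]
wrist_force: [0.8, -0.7, 0.7]
width: 0.0856
```

Call:
step_arm(deltas=[0,0,0,0,0,0,0.3,0,0,0,0,0,0,1,0,0,0,0,0,0,1,0,0,0,0,0,0,1,0,0,0,0,0,0,1,0,0,0,0,0,0,1])

```text
time_s: 13.65
position: [0.4714, -0.1143, 0.0078]
ee_rot: [-0.283, 0.959, -0.0, 0.001]
wrist_force: [0.3, 0.7, 8.3]
width: 0.0472
```

Call:
step_arm(deltas=[0,0,0.015,0,0,0,1,0,0,0.03,0,0,0,1,0,0,0.03,0,0,0,1,0,0.01,0.025,0,0,0,1,0.001,0.03,0,0,0,8,1,0.001,0.035,0,0,0,8,1,0.001,0.035,0,0,0,8,1,0.001,0.035,0,0,0,8,1,0.001,0.035,0,0,0,8,1,0.001,0.03,0,0,0,8,1])

```text
time_s: 14.65
position: [0.4765, 0.0978, 0.107]
ee_rot: [-0.651, 0.759, 0.0, 0.0]
wrist_force: [0.2, -0.5, -0.8]
width: 0.0475
```

Call:
step_arm(deltas=[0.001,0.02,0,0,0,8,1,0,0.0105,0,0,0,2.8,1,0,0,0,0,0,0,1,0,0,0,0,0,0,1,0,0,0,0,0,0,1])

```text
time_s: 15.15
position: [0.4776, 0.1244, 0.1066]
ee_rot: [0.716, -0.698, 0.0, 0.001]
wrist_force: [-0.1, -1.0, -1.2]
width: 0.0472
```

Run:
```python
from plant import ctrl
from h import *
import pickle
d=ctrl.snapshot("wrist"); s=ctrl.sense(); print(s["time_s"],s["position"],s["ee_rot"],np.degrees(2*np.arctan2(s["ee_rot"][1],s["ee_rot"][0])),s["wrist_force"])
cv2.imwrite("pics/w5.png",d["color"][:,:,::-1]); pickle.dump(d,open("w5.pkl","wb"))
```

```text
15.2 [0.47771438 0.12453828 0.10658469] [ 7.15818179e-01 -6.98286518e-01  2.22421025e-04  4.72963006e-04] -88.5793998340439 [-0.30342667 -0.40707056 -0.43627696]
```

View pics/w5.png

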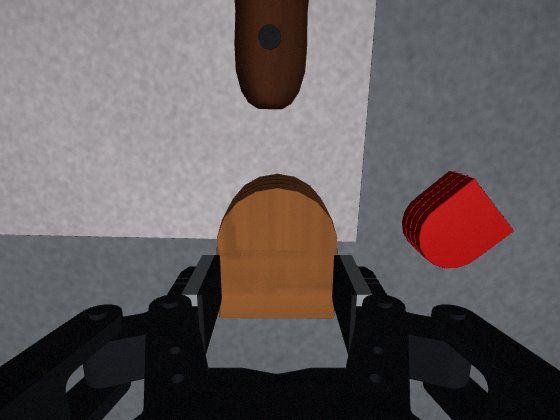

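Run:
```python
from h import *
import pickle
d=pickle.load(open("w5.pkl","rb"))
print(back(d,[(271,108.5)],.006),back(d,[(239,88),(303,88)],.03),back(d,[(236,40),(307,40)],.035))
print(back(d,[(269,37)],.064))
print("board edge",back(d,[(356,241),(0,234)],.004))
```

```text
[[0.54810346 0.13000744 0.006     ]] [[0.55981584 0.1503871  0.03      ]
 [0.5608119  0.10946938 0.03      ]] [[0.58704971 0.15163606 0.035     ]
 [0.58810307 0.10858657 0.035     ]]
[[0.58366208 0.13100684 0.064     ]]
board edge [[0.44905069 0.06079906 0.004     ]
 [0.44818331 0.34094212 0.004     ]]
```

Call:
step_arm(deltas=[0.001,0.003,-0.03,0,0,-0.7,1,0,0,-0.03,0,0,0,1,0,0,-0.02,0,0,0,1,0,0,-0.01,0,0,0,1,0,0,-0.003,0,0,0,1,0,0,0,0,0,0,1,0,0,0,0,0,0,1])

```text
time_s: 15.9
position: [0.4796, 0.1292, 0.0144]
ee_rot: [0.713, -0.702, 0.0, -0.001]
wrist_force: [-0.4, 0.5, 1.0]
width: 0.0474
```

Call:
step_arm(deltas=[0,0,-0.002,0,0,0,1,0,0,-0.001,0,0,0,1,0,0,0,0,0,0,1,0,0,0,0,0,0,1])

```text
time_s: 16.3
position: [0.4798, 0.1295, 0.0118]
ee_rot: [0.713, -0.701, 0.001, -0.001]
wrist_force: [0.1, -0.2, 6.8]
width: 0.0471
```

Call:
step_arm(deltas=[0,0,0,0,0,0,0,0,0,0,0,0,0,-0.4,0,0,0,0,0,0,-1,0,0,0,0,0,0,-1,0,0,0,0,0,0,-1,0,0,0.02,0,0,0,-1,0,0,0.04,0,0,0,-1,0,0,0.04,0,0,0,-1,0,0,0.04,0,0,0,-1,0,0,0,0,0,0,-1])

```text
time_s: 17.3
position: [0.4824, 0.1302, 0.1551]
ee_rot: [0.713, -0.701, 0.002, -0.005]
wrist_force: [1.2, 0.3, -0.5]
width: 0.0851
```

Run:
```python
from plant import ctrl
from h import *
import pickle
d=ctrl.snapshot("wrist"); s=ctrl.sense(); print(s["time_s"],s["position"],s["width"])
cv2.imwrite("pics/w6.png",d["color"][:,:,::-1]); pickle.dump(d,open("w6.pkl","wb"))
```

```text
17.35 [0.48073388 0.12991936 0.15297477] 0.08513826297550843
```

View pics/w6.png

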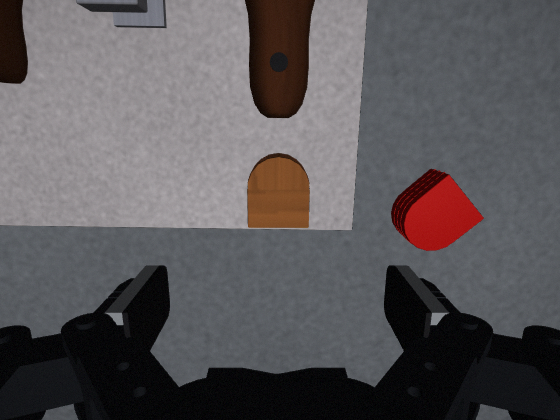

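Call:
step_arm(deltas=[-0.002,-0.03,0,0,0,-5,-1,-0.002,-0.038,0,0,0,-5,-1,-0.002,-0.038,0,0,0,-5,-1,-0.002,-0.038,0,0,0,-5,-1,-0.002,-0.038,0,0,0,-5,-1,-0.002,-0.038,0,0,0,-5,-1,-0.002,-0.038,0,0,0,-5,-1,-0.002,-0.038,0,0,0,-5,-1,-0.002,-0.038,0,0,0,-5,-1,-0.002,-0.038,0,0,0,-5,-1])

```text
time_s: 18.35
position: [0.4575, -0.2436, 0.149]
ee_rot: [-0.348, 0.938, 0.001, -0.001]
wrist_force: [0.8, -0.3, 0.4]
width: 0.0853
```

Call:
step_arm(deltas=[-0.002,-0.038,0,0,0,-5,-1,-0.001,-0.034,0,0,0,-5,-1,0,-0.02,0,0,0,-5,-1,0,0,0,0,0,0,-1,0,0,0,0,0,0,-1,0,0,0,0,0,0,-1])

```text
time_s: 18.95
position: [0.4555, -0.3325, 0.1495]
ee_rot: [-0.226, 0.974, 0.001, -0.001]
wrist_force: [0.4, 0.8, -0.9]
width: 0.0855
```

Run:
```python
from plant import ctrl
from h import *
import pickle
d=ctrl.snapshot("wrist"); s=ctrl.sense(); print(s["time_s"],s["position"],s["width"],np.degrees(2*np.arctan2(s["ee_rot"][1],s["ee_rot"][0])))
cv2.imwrite("pics/w7.png",d["color"][:,:,::-1]); pickle.dump(d,open("w7.pkl","wb"))
```

```text
19.0 [ 0.45574861 -0.33252061  0.1498089 ] 0.0859547652747635 206.09196293754218
```

View pics/w7.png

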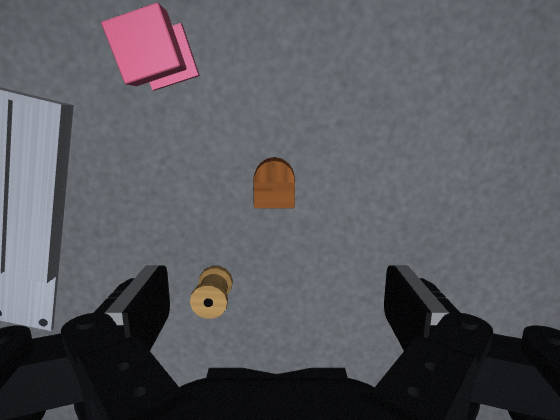

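Run:
```python
from h import *
import pickle
d=pickle.load(open("w7.pkl","rb"))
c=back(d,[(253,208),(295,208),(274,158)],.026); m=(c[0]+c[1])/2; v=m-c[2]; e=c[0]-c[1]
print("yaw",np.degrees(np.arctan2(v[1],v[0])),np.degrees(np.arctan2(e[1],e[0])),np.linalg.norm(v),np.linalg.norm(e),(m+c[2])/2)
hsv=cv2.cvtColor(d["color"],cv2.COLOR_RGB2HSV); b=(240,145,310,225)
m=np.zeros((420,560),np.uint8); m[b[1]:b[3],b[0]:b[2]]=hsv[b[1]:b[3],b[0]:b[2],1]>90
print(np.round(fit(d,m>0,MOD['heel_small'],yaws=[2.1,-1]),4))
print("bobbin",back(d,[(209,302)],.042))
```

```text
yaw 115.96483192465946 26.070007627806238 0.041399164768127224 0.034915124105692606 [ 0.4628715  -0.34144672  0.026     ]
[ 0.4629 -0.341   2.0309  0.9638]
bobbin [[ 0.46893984 -0.22868069  0.042     ]]
```

Call:
step_arm(deltas=[0.003,-0.001,-0.03,0,0,0,-1,0,0,-0.035,0,0,0,-1,0,0,-0.035,0,0,0,-1,0,0,-0.025,0,0,0,-1,0,0,-0.015,0,0,0,-1,0,0,-0.006,0,0,0,-1,0,0,0,0,0,0,-1,0,0,0,0,0,0,-1], force=40)

```text
time_s: 19.8
position: [0.4596, -0.3361, 0.0056]
ee_rot: [-0.224, 0.974, -0.001, 0.001]
wrist_force: [-0.2, -0.3, 0.3]
width: 0.0857
```

Call:
step_arm(deltas=[0,0,0,0,0,0,0.3,0,0,0,0,0,0,1,0,0,0,0,0,0,1,0,0,0,0,0,0,1,0,0,0,0,0,0,1,0,0,0,0,0,0,1,0,0,0,0,0,0,1])

```text
time_s: 20.5
position: [0.4588, -0.3357, 0.0046]
ee_rot: [-0.224, 0.975, 0.0, -0.0]
wrist_force: [0.1, 0.1, 0.8]
width: 0.0
```

Run:
```python
from plant import ctrl
from h import *
import pickle
d=ctrl.snapshot("wrist"); s=ctrl.sense(); print(s["time_s"],s["position"],s["width"],s["wrist_force"])
cv2.imwrite("pics/w8.png",d["color"][:,:,::-1])
t=ctrl.snapshot("scene"); cv2.imwrite("pics/s8.png",cv2.resize(t["color"][180:380,20:320,::-1],None,fx=2.5,fy=2.5))
```

```text
20.55 [ 0.45879351 -0.33572885  0.0045493 ] -7.982775798176544e-05 [0.4350223  0.65130534 0.23249977]
```

View pics/w8.png

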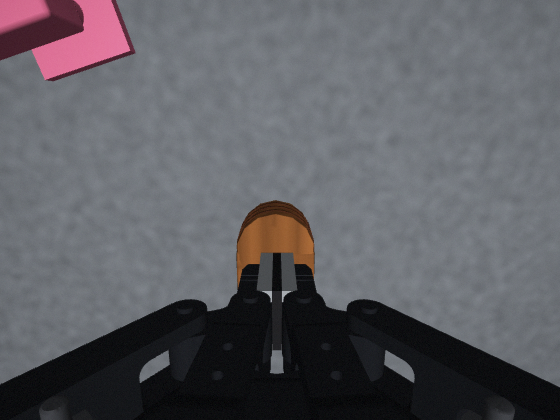

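View pics/s8.png

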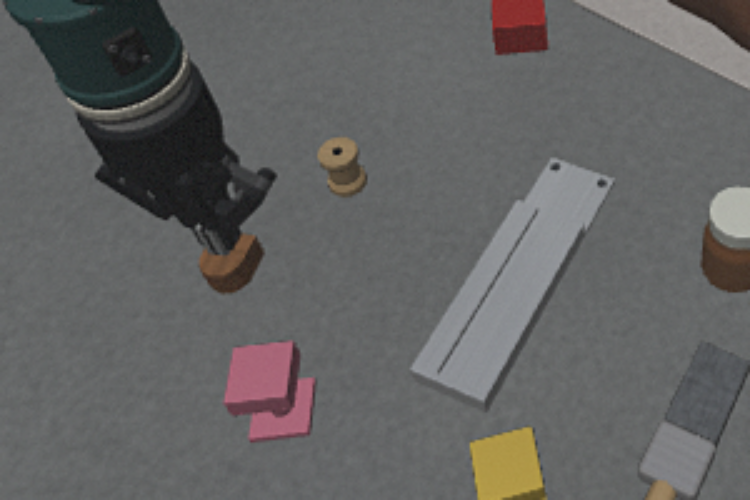

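Call:
step_arm(deltas=[0,0,0.02,0,0,0,1,0,0,0.03,0,0,0,1,0,0,0.04,0,0,0,-1,0,0,0.04,0,0,0,-1,0,0,0.01,0,0,0,-1,0,0,0,0,0,0,-1,0,0,0,0,0,0,-1])

```text
time_s: 21.3
position: [0.4584, -0.3349, 0.1437]
ee_rot: [-0.224, 0.974, 0.001, -0.0]
wrist_force: [-0.0, 0.3, -0.6]
width: 0.0718
```

```bash
cat > hs.py <<'E'
from plant import ctrl
from h import *
import pickle
d=ctrl.snapshot("wrist"); s=ctrl.sense(); print(s["time_s"],s["position"],s["width"],np.degrees(2*np.arctan2(s["ee_rot"][1],s["ee_rot"][0])))
cv2.imwrite("pics/w9.png",d["color"][:,:,::-1]); pickle.dump(d,open("w9.pkl","wb"))
E
python3 hs.py
```

```text
21.35 [ 0.45800539 -0.33469878  0.14318896] 0.07901102876189078 205.93930592850828
```

View pics/w9.png

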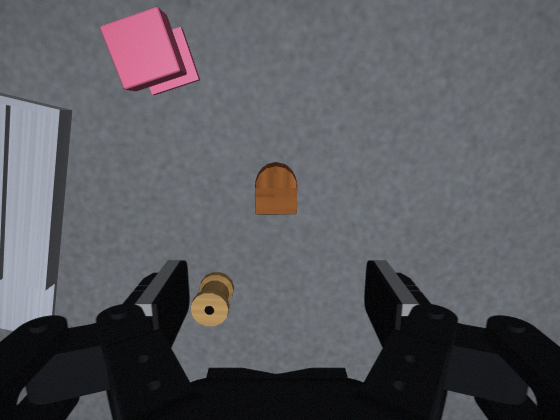

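```bash
cat > hs2.py <<'E'
from h import *
import pickle
d=pickle.load(open("w9.pkl","rb"))
hsv=cv2.cvtColor(d["color"],cv2.COLOR_RGB2HSV); b=(240,145,310,225)
m=np.zeros((420,560),np.uint8); m[b[1]:b[3],b[0]:b[2]]=hsv[b[1]:b[3],b[0]:b[2],1]>90
print(m.sum(),np.round(fit(d,m>0,MOD['heel_small'],yaws=[2.1,-1]),4))
c=back(d,[(255,214),(297,214),(276,163)],.026); m=(c[0]+c[1])/2; print((m+c[2])/2,c.round(4))
print(d["xyz"])
E
python3 hs2.py; python3 -c "
import pickle;d=pickle.load(open('w7.pkl','rb'));print(d['xyz'],d['rotation'])"
```

```text
1944 [ 0.463  -0.3409  2.0264  0.9641]
[ 0.4628459  -0.34167778  0.026     ] [[ 0.4692 -0.3154  0.026 ]
 [ 0.4383 -0.3304  0.026 ]
 [ 0.472  -0.3604  0.026 ]]
[ 0.48773146 -0.39393924  0.30998196]
[ 0.48514901 -0.39166032  0.31564621] [ 0.02973341 -0.12878744  0.96568713 -0.22355778]
```

Run:
```python
from h import *
import pickle
d=pickle.load(open("w9.pkl","rb"))
off=np.array(d["xyz"])-[0.45800539,-0.33469878,0.14318896]
p=np.array([0.4588,-0.3357,0.0045]); d["xyz"]=p+off
for z in (0,.01,.019,.03,.04): print(z,proj(d,p+[0,0,z]))
print(proj(d,place(MOD['heel_small'],.463,-.341,2.027))[[0,1,11,22,23,33]].round(0))
```

```text
0 [[278.25726485 252.97773573]]
0.01 [[278.35251207 260.91393774]]
0.019 [[278.44806501 268.8756126 ]]
0.03 [[278.57995219 279.86473371]]
0.04 [[278.71725223 291.30486642]]
[[243. 274.]
 [308. 274.]
 [278. 199.]
 [237. 299.]
 [313. 299.]
 [278. 213.]]
```

Call:
step_arm(deltas=[0.001,0,-0.03,0,0,0,-0.1,0,0,-0.035,0,0,0,-0.1,0,0,-0.035,0,0,0,-0.1,0,0,-0.02,0,0,0,-0.1,0,0,-0.013,0,0,0,-0.1,0,0,-0.005,0,0,0,-0.1,0,0,0,0,0,0,-0.1,0,0,0,0,0,0,-0.1])

```text
time_s: 22.15
position: [0.4602, -0.3362, 0.0072]
ee_rot: [-0.224, 0.975, -0.0, 0.0]
wrist_force: [-0.7, 0.4, 0.3]
width: 0.0472
```

Call:
step_arm(deltas=[0,0.001,-0.003,0,0,0,-0.1,0,0,-0.002,0,0,0,-0.1,0,0,-0.002,0,0,0,-0.1,0,0,0,0,0,0,-0.1])

```text
time_s: 22.55
position: [0.4599, -0.3346, -0.0004]
ee_rot: [-0.224, 0.975, 0.0, 0.0]
wrist_force: [-1.1, -0.1, 0.6]
width: 0.0468
```

Call:
step_arm(deltas=[0,0,-0.001,0,0,0,0.1,0,0,0,0,0,0,0.3,0,0,0,0,0,0,0.4,0,0,0,0,0,0,0.4])

```text
time_s: 22.95
position: [0.4599, -0.3348, -0.0011]
ee_rot: [-0.224, 0.975, 0.0, 0.0]
wrist_force: [-0.8, 0.6, 4.4]
width: 0.0321
```

Call:
step_arm(deltas=[0,0,0,0,0,0,0.7,0,0,0,0,0,0,1,0,0,0,0,0,0,1,0,0,0.005,0,0,0,1,0,0,0.01,0,0,0,1,0,0,0,0,0,0,1])

```text
time_s: 23.55
position: [0.4605, -0.3354, 0.0147]
ee_rot: [-0.224, 0.975, -0.001, 0.001]
wrist_force: [0.3, -0.4, -0.1]
width: 0.0317
```

Call:
step_arm(deltas=[0,0,0.035,0,0,0,1,0,0,0.04,0,0,0,1,0,0.01,0.035,0,0,0,1,0.003,0.03,0,0,0,5,1,0.003,0.038,0,0,0,5,1,0.003,0.038,0,0,0,5,1,0.003,0.038,0,0,0,5,1,0.003,0.038,0,0,0,5,1,0.003,0.038,0,0,0,5,1,0.003,0.038,0,0,0,5,1])

```text
time_s: 24.55
position: [0.4808, -0.0653, 0.1238]
ee_rot: [-0.508, 0.861, -0.0, 0.0]
wrist_force: [0.1, 0.0, -0.1]
width: 0.0318
```

Call:
step_arm(deltas=[0.003,0.038,0,0,0,5,1,0.003,0.038,0,0,0,5,1,0.003,0.038,0,0,0,5,1,0.003,0.038,0,0,0,5,1,0.003,0.038,0,0,0,5,1,0.003,0.038,0,0,0,5,1,0.003,0.038,0,0,0,0,1,0.003,0.038,0,0,0,0,1,0.003,0.038,0,0,0,0,1,0.003,0.038,0,0,0,0,1])

```text
time_s: 25.55
position: [0.5107, 0.3147, 0.1236]
ee_rot: [0.713, -0.701, 0.0, 0.0]
wrist_force: [0.9, -0.5, 0.2]
width: 0.0317
```

Call:
step_arm(deltas=[0.003,0.02,0,0,0,0,1,0.001,0.008,0,0,0,0,1,0,0,0,0,0,0,1,0,0,0,0,0,0,1])

```text
time_s: 25.95
position: [0.5149, 0.3384, 0.1234]
ee_rot: [0.712, -0.702, 0.001, 0.001]
wrist_force: [-0.2, -0.3, -1.3]
width: 0.0317
```

```bash
sed -i 's/w9/w10/g' hs.py; python3 hs.py
```

```text
26.0 [0.51502489 0.33810589 0.12348862] 0.03177683503512955 -89.26970760214013
```

View pics/w10.png

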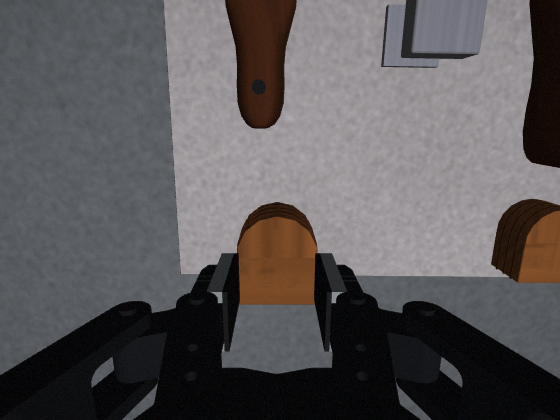

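Run:
```python
from h import *
import pickle
d=pickle.load(open("w10.pkl","rb"))
print("S end",back(d,[(261,128.5)],.006),"sides",back(d,[(238,110),(284,110),(237,80),(286,80)],.022).round(4))
d=pickle.load(open("w6.pkl","rb"))
hsv=cv2.cvtColor(d["color"],cv2.COLOR_RGB2HSV); b=(235,145,320,235)
m=np.zeros((420,560),np.uint8); m[b[1]:b[3],b[0]:b[2]]=hsv[b[1]:b[3],b[0]:b[2],1]>100
print(m.sum(),np.round(fit(d,m>0,MOD['heel_large'],z=.004,yaws=[3.1,0]),4),"L end",back(d,[(278,118)],.006),back(d,[(249,90),(308,90)],.035))
```

```text
S end [[0.57086957 0.35081887 0.006     ]] sides [[0.5841 0.3667 0.022 ]
 [0.5846 0.3338 0.022 ]
 [0.6044 0.3671 0.022 ]
 [0.6048 0.3327 0.022 ]]
4105 [ 0.4897  0.1297 -3.1273  0.9732] L end [[0.54754159 0.13055761 0.006     ]] [[0.56766457 0.15288572 0.035     ]
 [0.56835013 0.1082062  0.035     ]]
```

Call:
step_arm(deltas=[0,0.012,-0.03,0,0,0,1,0,0,-0.035,0,0,0,1,0,0,-0.03,0,0,0,1,0,0,-0.015,0,0,0,1,0,0,-0.006,0,0,0,1,0,0,0,0,0,0,1,0,0,0,0,0,0,1])

```text
time_s: 26.7
position: [0.516, 0.3533, 0.0089]
ee_rot: [0.713, -0.702, 0.0, -0.001]
wrist_force: [-0.6, -0.3, -0.2]
width: 0.0324
```

Call:
step_arm(deltas=[0,0,-0.003,0,0,0,1,0,0,-0.001,0,0,0,1,0,0,0,0,0,0,1])

```text
time_s: 27.0
position: [0.515, 0.3535, 0.0041]
ee_rot: [0.713, -0.701, 0.0, -0.0]
wrist_force: [-0.4, 0.9, -0.4]
width: 0.0317
```

Call:
step_arm(deltas=[0,-0.003,0,0,0,0,1,0,0,-0.001,0,0,0,1,0,0,-0.001,0,0,0,1,0,0,0,0,0,0,1])

```text
time_s: 27.4
position: [0.515, 0.3497, 0.0028]
ee_rot: [0.713, -0.702, -0.0, 0.0]
wrist_force: [-2.5, -1.7, 9.1]
width: 0.0317
```

Call:
step_arm(deltas=[0,0,0,0,0,0,0.2,0,0,0,0,0,0,-0.3,0,0,0,0,0,0,-1,0,0,0,0,0,0,-1,0,0,0,0,0,0,-1,0,0,0.02,0,0,0,-1,0,0,0.04,0,0,0,-1,0,0,0.04,0,0,0,-1,0,0,0.04,0,0,0,-1,0,0,0,0,0,0,-1])

```text
time_s: 28.4
position: [0.5187, 0.3525, 0.1473]
ee_rot: [0.713, -0.702, 0.001, -0.006]
wrist_force: [0.4, -0.2, 0.5]
width: 0.0852
```

```bash
sed -i 's/w10/w11/g' hs.py; python3 hs.py
```

```text
28.45 [0.51689521 0.35155058 0.14466848] 0.08537029357599858 -89.08669234967866
```

View pics/w11.png

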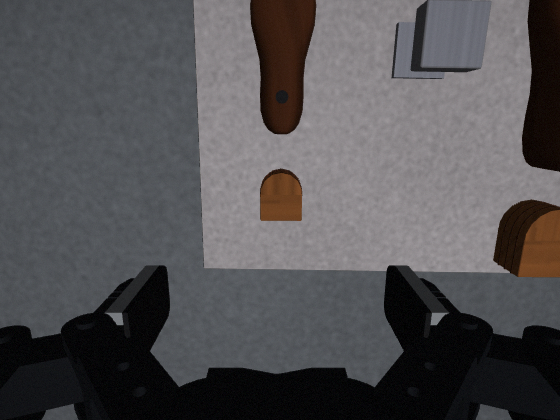

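Call:
step_arm(deltas=[-0.003,-0.03,0,0,0,0,-1,-0.003,-0.04,0,0,0,0,-1,-0.003,-0.04,0,0,0,0,-1,-0.003,-0.04,0,0,0,0,-1,-0.003,-0.04,0,0,0,0,-1,-0.003,-0.04,0,0,0,0,-1,-0.003,-0.04,0,0,0,0,-1,-0.003,-0.04,0,0,0,0,-1,-0.003,-0.04,0,0,0,0,-1,-0.003,-0.04,0,0,0,0,-1])

```text
time_s: 29.45
position: [0.4833, -0.0411, 0.1403]
ee_rot: [0.713, -0.701, -0.001, 0.001]
wrist_force: [0.5, -0.5, -0.1]
width: 0.0854
```

Call:
step_arm(deltas=[-0.003,-0.04,0,0,0,0,-1,-0.003,-0.04,0,0,0,0,-1,-0.003,-0.04,0,0,0,0,-1,-0.003,-0.04,0,0,0,0,-1,-0.003,-0.03,0,0,0,0,-1,0,0,0,0,0,0,-1,0,0,0,0,0,0,-1,0,0,0,0,0,0,-1])

```text
time_s: 30.25
position: [0.4694, -0.2279, 0.1407]
ee_rot: [0.713, -0.701, -0.001, 0.0]
wrist_force: [-0.8, 0.1, 0.2]
width: 0.0852
```

```bash
sed -i 's/w11/w12/g' hs.py; python3 hs.py
python3 - <<'E'
from h import *
import pickle
d=pickle.load(open("w12.pkl","rb"))
hsv=cv2.cvtColor(d["color"],cv2.COLOR_RGB2HSV)
c=proj(d,[[.469,-.2286,.021]])[0].astype(int); print(c)
b=(c[0]-35,c[1]-35,c[0]+35,c[1]+35)
m=np.zeros((420,560),np.uint8); m[b[1]:b[3],b[0]:b[2]]=hsv[b[1]:b[3],b[0]:b[2],1]>90
print(m.sum(),np.round(fit(d,m>0,MOD['bobbin'],yaws=[0]),4))
d=pickle.load(open("w11.pkl","rb"))
hsv=cv2.cvtColor(d["color"],cv2.COLOR_RGB2HSV); b=(250,160,312,230)
m=np.zeros((420,560),np.uint8); m[b[1]:b[3],b[0]:b[2]]=hsv[b[1]:b[3],b[0]:b[2],1]>90
print(m.sum(),np.round(fit(d,m>0,MOD['heel_small'],z=.004,yaws=[3.1,0]),4),"S end",back(d,[(281,134)],.006),back(d,[(261,110),(304,110)],.022))
E
```

```text
30.3 [ 0.46963381 -0.2276839   0.14086753] 0.08568666518313436 -88.92547591093968
[277 199]
1484 [ 0.47   -0.2278  0.2014  0.8902]
1959 [ 0.5223  0.3503 -3.1203  0.9731] S end [[0.57090422 0.35055839 0.006     ]] [[0.58964926 0.36663114 0.022     ]
 [0.59016562 0.33304087 0.022     ]]
```

View pics/w12.png

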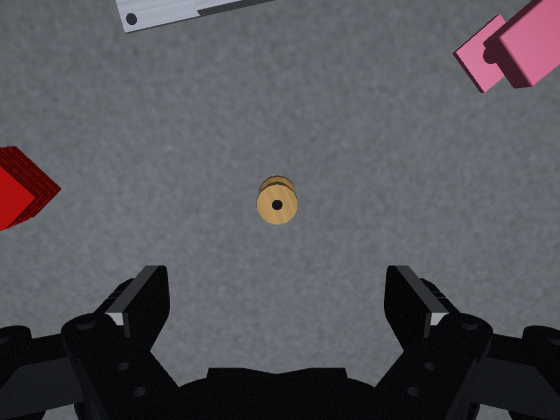

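Aligned on the bobbin (pixel 277,203); small heel sits at (0.522, 0.350). Descend and grip.

Call:
step_arm(deltas=[0,-0.001,-0.03,0,0,0,-1,0,0,-0.035,0,0,0,-1,0,0,-0.035,0,0,0,-1,0,0,-0.02,0,0,0,-1,0,0,-0.012,0,0,0,-1,0,0,-0.003,0,0,0,-1,0,0,0,0,0,0,-1], force=30)

```text
time_s: 31.0
position: [0.4702, -0.2302, 0.0067]
ee_rot: [0.713, -0.701, 0.0, -0.0]
wrist_force: [0.2, 0.3, -0.4]
width: 0.0854
```

Call:
step_arm(deltas=[0,0,0,0,0,0,-0.2,0,0,0,0,0,0,0.1,0,0,0,0,0,0,0.4,0,0,0,0,0,0,1,0,0,0,0,0,0,1,0,0,0,0,0,0,1])

```text
time_s: 31.6
position: [0.4704, -0.2309, 0.0073]
ee_rot: [0.713, -0.701, 0.001, -0.0]
wrist_force: [-0.4, 0.8, 6.0]
width: 0.0308
```

Call:
step_arm(deltas=[0,0,0.015,0,0,0,1,0,0,0.035,0,0,0,1,0,0,0.04,0,0,0,1,0.005,0.015,0.04,0,0,0,1,0.013,0.036,0.01,0,0,0,1,0.013,0.036,0,0,0,0,1,0.013,0.036,0,0,0,0,1,0.013,0.036,0,0,0,0,1,0.013,0.036,0,0,0,0,1,0.013,0.036,0,0,0,0,1])

```text
time_s: 32.6
position: [0.5528, 0.0017, 0.1465]
ee_rot: [0.713, -0.701, -0.0, 0.0]
wrist_force: [1.0, -0.4, 0.0]
width: 0.0304
```

Call:
step_arm(deltas=[0.013,0.036,0,0,0,0,1,0.013,0.036,0,0,0,0,1,0.013,0.036,0,0,0,0,1,0.013,0.036,0,0,0,0,1,0.013,0.036,0,0,0,0,1,0.013,0.036,0,0,0,0,1,0.006,0.018,0,0,0,0,1,0,0.008,0,0,0,0,1,0,0,0,0,0,0,1,0,0,0,0,0,0,1])

```text
time_s: 33.6
position: [0.6362, 0.2393, 0.1464]
ee_rot: [0.712, -0.702, 0.0, 0.001]
wrist_force: [0.2, -0.6, -1.2]
width: 0.0304
```

```bash
sed -i 's/w12/w13/g' hs.py; python3 hs.py
```

```text
33.65 [0.63642218 0.23896765 0.14656476] 0.030424134336276044 -89.2658826918559
```

View pics/w13.png

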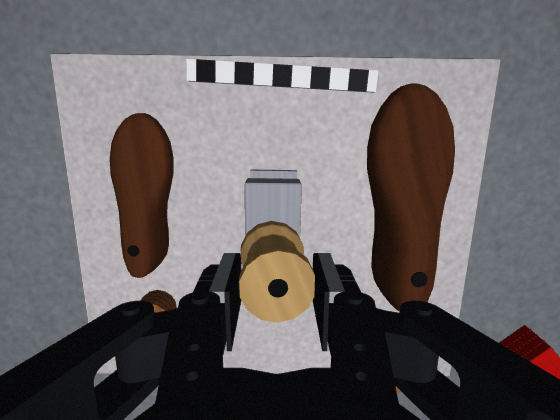

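Call:
step_arm(deltas=[0,0,-0.025,0,0,0,1,0,0,-0.025,0,0,0,1,0,0,-0.012,0,0,0,1,0,0,0,0,0,0,1,0,0,0,0,0,0,1,0,0,0,0,0,0,1])

```text
time_s: 34.25
position: [0.638, 0.2421, 0.086]
ee_rot: [0.713, -0.702, 0.001, -0.001]
wrist_force: [0.4, 0.5, -0.2]
width: 0.0303
```

```bash
sed -i 's/w13/w14/g' hs.py; python3 hs.py
python3 - <<'E'
from plant import ctrl
import cv2
t=ctrl.snapshot("scene"); cv2.imwrite("pics/s14.png",cv2.resize(t["color"][80:220,220:420,::-1],None,fx=4,fy=4,interpolation=cv2.INTER_CUBIC))
E
```

```text
34.3 [0.63794805 0.24233776 0.08600953] 0.030800709864264073 -89.09830314377814
```

View pics/w14.png

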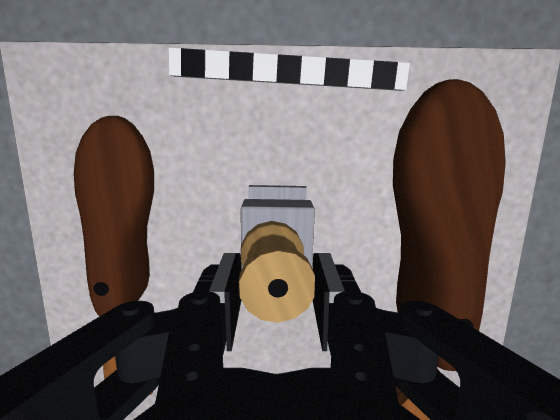

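View pics/s14.png

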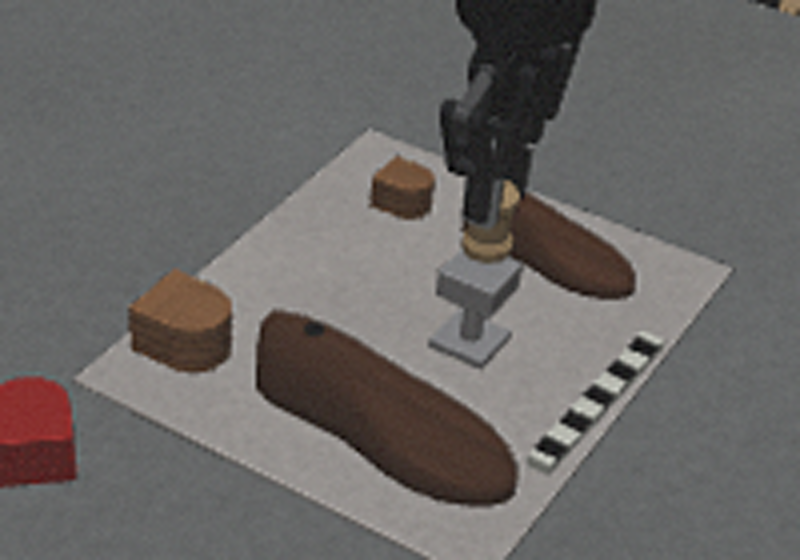

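Call:
step_arm(deltas=[0,-0.001,-0.006,0,0,0,1,0,0,-0.003,0,0,0,1,0,0,0,0,0,0,1,0,0,0,0,0,0,1])

```text
time_s: 34.75
position: [0.6367, 0.2412, 0.0754]
ee_rot: [0.713, -0.701, -0.0, 0.0]
wrist_force: [0.1, -0.5, -0.8]
width: 0.0304
```

Call:
step_arm(deltas=[0,0,-0.001,0,0,0,1,0,0,-0.001,0,0,0,1,0,0,0,0,0,0,1,0,0,0,0,0,0,1])

```text
time_s: 35.15
position: [0.6369, 0.2413, 0.0736]
ee_rot: [0.713, -0.701, 0.0, -0.0]
wrist_force: [-0.4, -0.3, -0.2]
width: 0.0307
```

Call:
step_arm(deltas=[0,0,-0.001,0,0,0,1,0,0,-0.0005,0,0,0,1,0,0,0,0,0,0,1,0,0,0,0,0,0,1])

```text
time_s: 35.55
position: [0.6375, 0.2414, 0.0733]
ee_rot: [0.713, -0.701, 0.0, -0.001]
wrist_force: [-0.4, -0.3, 6.0]
width: 0.0307
```

Call:
step_arm(deltas=[0,0,0,0,0,0,0.25,0,0,0,0,0,0,0.2,0,0,0,0,0,0,0.1,0,0,0,0,0,0,-0.2,0,0,0,0,0,0,-0.6,0,0,0,0,0,0,-1,0,0,0,0,0,0,-1,0,0,0,0,0,0,-1,0,0,0.01,0,0,0,-1,0,0,0.03,0,0,0,-1])

```text
time_s: 36.55
position: [0.6343, 0.2406, 0.1101]
ee_rot: [0.713, -0.701, -0.001, 0.003]
wrist_force: [0.5, 0.6, 0.2]
width: 0.0853
```

Call:
step_arm(deltas=[0,0,0.04,0,0,0,-1,0,0,0.04,0,0,0,-1,0,0,0.03,0,0,0,-1,0,0,0,0,0,0,-1,0,0,0,0,0,0,-1])

```text
time_s: 37.05
position: [0.6372, 0.2414, 0.2236]
ee_rot: [0.713, -0.701, 0.0, -0.001]
wrist_force: [-1.0, -0.1, 0.6]
width: 0.0853
```

```bash
sed -i 's/w14/w15/g' hs.py; python3 hs.py
python3 - <<'E'
from plant import ctrl
import cv2
t=ctrl.snapshot("scene"); cv2.imwrite("pics/s15.png",cv2.resize(t["color"][80:220,220:420,::-1],None,fx=4,fy=4,interpolation=cv2.INTER_CUBIC))
E
```

```text
37.1 [0.63622992 0.24116522 0.22201816] 0.08533055005553056 -89.07583098698387
```

View pics/w15.png

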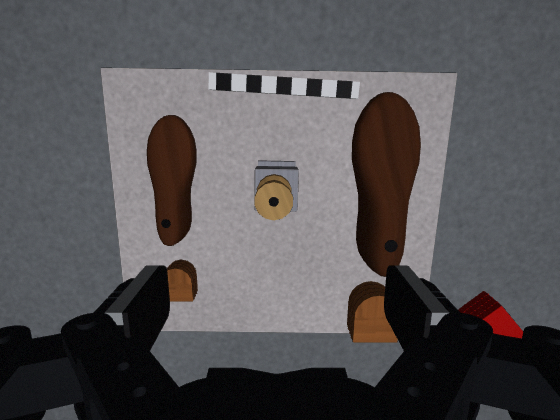

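View pics/s15.png

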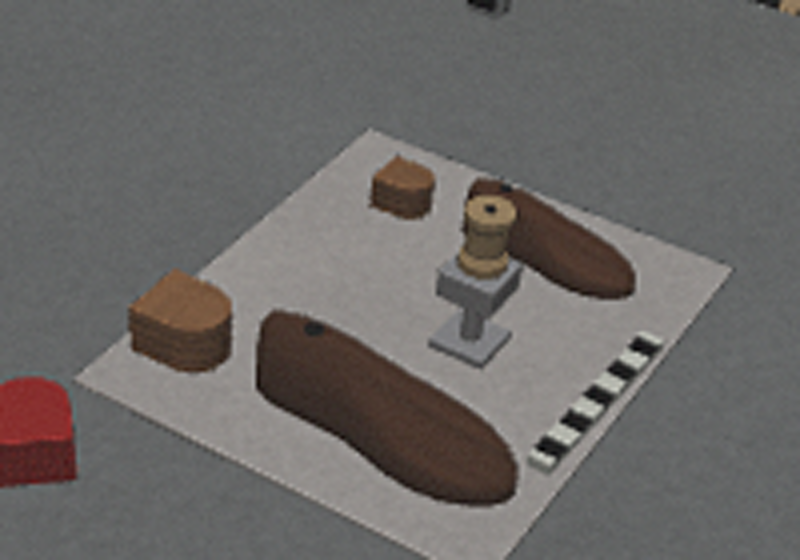

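Run:
```python
from h import *
import pickle
d=pickle.load(open("w15.pkl","rb"))
b=back(d,[(273.5,201.5)],.108); h=back(d,[(255,167.5),(298,167.5),(298.5,211),(255,211)],.066)
print("bobbin top",b,"head",h.round(4),h.mean(0)); 
hsv=cv2.cvtColor(d["color"],cv2.COLOR_RGB2HSV); q=(245,170,305,228)
m=np.zeros((420,560),np.uint8); m[q[1]:q[3],q[0]:q[2]]=hsv[q[1]:q[3],q[0]:q[2],1]>90
print(m.sum(),np.round(fit(d,m>0,MOD['bobbin'],z=.066,yaws=[0]),4))
cv2.imwrite("pics/w15c.png",cv2.resize(d["color"][140:240,210:350,::-1],None,fx=5,fy=5,interpolation=cv2.INTER_CUBIC))
```

```text
bobbin top [[0.63634075 0.24398178 0.108     ]] head [[0.6576 0.2613 0.066 ]
 [0.6583 0.2226 0.066 ]
 [0.6177 0.2208 0.066 ]
 [0.6171 0.2613 0.066 ]] [0.63767506 0.24151569 0.066     ]
1304 [0.6369 0.244  0.0769 0.8855]
```

View pics/w15c.png

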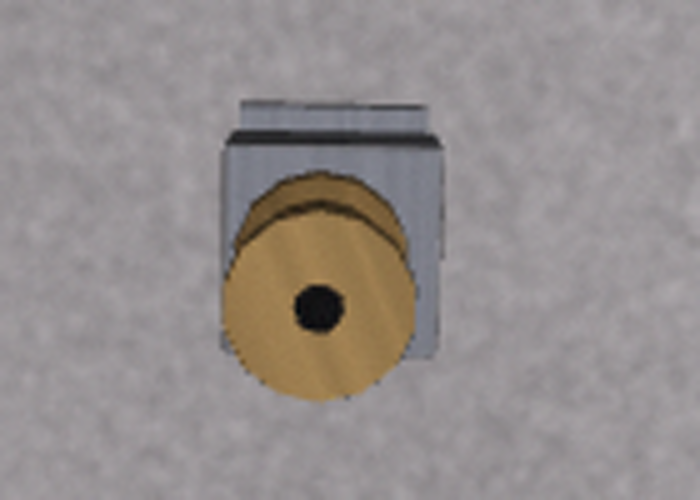

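Run:
```python
from plant import ctrl
from h import *
import pickle
D=pickle.load(open("d1.pkl","rb")); s=ctrl.snapshot("scene")
a=cv2.absdiff(D["scene"]["color"],s["color"]).max(2)
for n,(x0,y0,x1,y1) in dict(L=(290,165,355,215),S=(350,125,385,160),bar=(350,160,390,200),jar=(295,250,335,300)).items(): print(n,(a[y0:y1,x0:x1]>40).sum())
st=ctrl.sense(); print(st["time_s"],st["position"],np.abs(st["dq"]).max())
cv2.imwrite("pics/diff.png",a)
ctrl.close_job()
```

```text
L 39
S 2
bar 0
jar 0
37.2 [0.63556198 0.24099526 0.22057798] 0.009116505824760581
the job is handed in; nothing more can be done
```

The layout is finished and I handed the job in at about 37 s. By my last checks, everything is within tolerance.

- **Stand:** I slid it out of the rail and stood it upright on the board at about (0.638, 0.242). That is roughly 109–111 mm from each last and within about 1 mm of their mid-length.
- **Bobbin:** It stands upright on the stand, about 2.5 mm off centre; it was slightly tilted in the grip but settled upright when released.
- **Large heel:** It lies flat behind the large last, with a gap of about 29 mm. It is about 1 mm off line and square to within about 0.02 rad.
- **Small heel:** It lies flat behind the small last, with a gap of about 29 mm, well under 1 mm off line, and also square to within about 0.02 rad.
- **Lasts, scale bar and jar:** Comparing the scene picture before and after shows no change at the bar and the jar, and only 2 changed pixels at the small last. The large last shows 39 changed pixels. The stand now behind it is the likely cause, but I did not check that. Its heel end measured the same before and after the heel was placed.

**What failed or disagreed:**
- The first grip on the small heel closed on nothing because the fingers were too high. The block did not move, and gripping about 5 mm lower worked.
- My shape fits disagreed on the angle of the lasts, from -0.02 to +0.08 rad. I lined the heels up from close views of the last ends instead, which showed an angle close to zero.

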